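# Lay the tall slide box down on its stand

### The arm

A 6-joint arm with a two-finger parallel gripper is mounted at the origin on the work surface. World frame = base frame: x ahead of the robot, y to its left, z up, the work surface at z = 0. Lengths are in m, angles in rad, forces in N, time in s.
With the tool pointing down it reaches from about 0.325 to 1 m from the base axis. Payload 5.1 kg.
Tool frame: the origin (TCP) lies on the front face of the gripper's body, between the roots of the fingers; the fingertips stand robot.finger_overhang ahead of it and the grasp point (between the pads) lies 54 mm ahead of it (robot.finger_overhang is the distance from the TCP to the fingertips, in m); x points along the fingers, z is the direction in which the jaws open and shut, and the axes are right-handed (so a half turn about x gives the same grasp; the last joint's range is limited). The gripper opens to 85 mm and grips with 20 to 120 N. Pads are 22 mm wide; open, the fingers measure 114 mm over their backs; the gripper's body (76 mm by 85 mm) begins 54 mm behind the grasp point. The pads swing forward as they close: fully open they stand 13 mm farther back than shut.
Start: joints at [1.157, 0.124, 1.65, -0, 1.367, -0.083], TCP at [0.211, 0.615, 0.304] pointing down, gripper open.
Joint ranges: [-2.61, 2.61], [-1.02, 2.33], [0.03, 2.71], [-1.35, 4.49], [0.32, 2.68], [-2.91, 2.91]. Speed limits (rad/s): [2.57, 2.57, 3.14, 3.14, 3.14, 3.14].

### API

Orientations are given as a unit quaternion [w, x, y, z].
In Python, from plant import robot gives the robot as it stands.
- The arm moves only by the tool move_arm, never from a script. Its argument "motion" is a list of rows, each a list of 5 numbers: the shift along the tool's x, y, z scaled (see below), then the turn about the tool's x scaled (see below), then the gripper's target within -1 to 1 (fully open at 1, half-way at 0, shut at -1). In form: [[tx, ty, tz, spin, claw], ...]. A call has 1 to 12 rows; each row shifts and turns the commanded pose from where the row before left it, along the tool's axes as they then stand; what a row does not reach is not made up. The controller multiplies each number of a shift by 0.3 m and each number of a turn by pi/4 rad. A row lasts 1/12 s, in which the tool goes at most 41.7 mm and 7.16 degrees, less where a joint would pass 70% of its speed; a pose out of reach is approached as far as the arm can. A call with a number of a shift or a turn outside -1 to 1 is refused whole. A call with a gripper value outside its range is refused whole. The fingers move at their own pace and stop on an object; "force" is the grip in N (left out, the last holds). Time passes only in rows, so rows that do not move let the fingers close. It gives the time, the measured TCP pose, the force and the opening at its end, in the units of the state.
- robot.read_state(): the state, without advancing time (a new reading comes with each control period).
- robot.read_camera(name): name is "scene" or "top"; returns (picture, depth): 480x640x3 uint8, red, green, blue; 480x640 float32, m along the optical axis (not along the pixel's ray), 0 where there is no reading.
- robot.calibration(name): a dict with "K" (3x3 intrinsics, pixels), "R" (3x3) and "t" (3): a world point X has camera coordinates R X + t. Camera axes: x right, y down, z forward; pixel columns grow to the right and rows downward; lengths in m; the calibration is good to about 2 mm. A picture is of the moment at which its call begins. calibration takes no time and is no camera call.
- robot.hand_in(): hands the job in, once; it reports no verdict.
The state is a dict: "time_s": time; "qpos": joint angles; "qd": joint speeds; "joint_efforts": joint torques, N m; "tcp_pos": TCP position; "eef_rot": TCP orientation; "force": force on the tool from outside, world axes, zero at the start; "torque": the same for the moment, N m; "width": opening from 0.0 (shut) to 1.0 (fully open).
Only numpy, scipy, OpenCV 4.12 (cv2) and the standard library are available. Lean on these libraries where they do the work, as an engineer would, in place of code of your own. Each camera call takes 0.05 s, during which the arm holds its last target.

### The job

The tall slide box standing on end on the low aluminium stand is full of glass slides. Without gripping or lifting it, use your fingertips to tip it over towards the robot and let it down gently, never letting it drop, so that it lies flat on its back on the stand with the white lid half up. Then push it along until its foot end sits flush against the raised stop bar at the far end of the stand, leave it there, and do not disturb the other things on the bench.

Things in the scene. Friction and masses are not known exactly. Their poses are not given: they have to be found in the camera images.
- stand: Low aluminium stand fixed to the bench. Origin: centre of its underside. Its plate is 165 mm along x, 130 mm along y, top face 40 mm above the bench, near edge at x = -82.5 mm. A raised stop bar, 15 mm thick and standing 18 mm above the plate, runs along y at its +x end, away from the robot. Dark feet, recessed 25 mm from the near edge.
- stop_face (a point): Middle of the stop bar's near face, at the level of the plate's top; the bar's face is square to the stand's x axis. From here to the near edge of the plate is 150 mm. Axes as the stand's.
- box: Tall hinged slide box, 36 mm thick (x), 88 wide (y), 170 high (z), 0.2 to 0.42 kg, evenly filled. Grey base half on its -x side, white lid half with a paper card on its +x side. Origin: centre of its foot end. Starts upright on the stand, grey side to the robot, up to 16 mm in front of the stop bar and within 5 degrees of square to it.
- box_heel (a point): Middle of the lower edge of the box's grey side: the edge about which it tips towards the robot. Past about 12 degrees of lean it falls by itself unless held up from the robot's side; a free fall is too hard. Axes as the box's.
- box_top (a point): Centre of the box's top end, 170 mm from its foot. Once it lies down, this end overhangs the near edge of the stand by 55 to 75 mm, and by 20 mm when the foot is against the stop. The box slides on the plate with a few newtons. Axes as the box's.
- box_foot (a point): Centre of the box's foot end. When the box lies flush against the stop this point is 18 mm above point stop_face. Axes as the box's.
- short_box: Bystander: a slide box of the same make but only 98 mm high, standing on end on the bench beside the stand. Origin: centre of its underside.
- dropper: Bystander: amber dropper bottle, 32 mm across, 75 mm high, standing beside the stand. Origin: centre of its underside.
- beaker: Bystander: small clear beaker, 50 mm across, 60 mm high, standing beside the stand. Origin: centre of its underside.
- jar: Bystander: specimen jar, 52 mm across, 70 mm high, standing beside the stand. Origin: centre of its underside.
- petri: Bystander: closed petri dish, 90 mm across, 14 mm high, on the bench to the left. Origin: centre of its underside.
- marker: Bystander: blue marker pen, 12 mm thick, 130 mm long, lying on the bench to the right. Origin: underside of its middle.
There are look-alikes about, which are no part of the job. What is shaped like the box but orange or purple is not meant.

How it is judged:
By the outcome, as a careful person would: the job done as asked, in the order asked, and still so for the second after the job is handed in, with the robot touching nothing.
It also fails if it takes over 61 s, if anything falls off the work surface, if the arm or the gripper's body presses on something with over 40 N, if the wrist force passes 120 N, or if a joint passes its speed limit or range.

## Working session

There is one attempt and no reset: what is moved stays moved. The work goes in short steps, Python scripts to look and compute and a tool call to move; the robot and the scene stay as the last step left them, time stands still between calls to the robot, and variables do not carry over. Pictures are saved under pics/ and viewed, and the job is handed in when it is done.

Besides the shell and the picture viewer there is one more tool, called as name(argument=value, ...) on one line, values as JSON. move_arm: Moves the arm, as the interface text tells. Its arguments: {"type":"object","properties":{"motion":{"type":"array","items":{"type":"array","items":{"type":"number"}}},"force":{"type":"number"}},"required":["motion"]}

```bash
ls; mkdir -p pics
python3 - <<'E'
from plant import robot
import cv2
print(robot.read_state(), robot.finger_overhang)
for n in("scene","top"):
    p,d=robot.read_camera(n); cv2.imwrite(f"pics/{n}0.png",p[:,:,::-1]); c=robot.calibration(n); print(n,c)
    import numpy as np; np.save(f"{n}0_d.npy",d)
E
```

```text
pics
{'time_s': 0.0, 'qpos': array([ 1.15738734e+00,  1.24529966e-01,  1.65165360e+00,  1.55181665e-05,
        1.36750679e+00, -8.26104553e-02]), 'qd': array([ 4.82984223e-04,  2.61851384e-04, -7.19713164e-04,  4.58887912e-04,
       -6.01788438e-04, -8.55635245e-05]), 'joint_efforts': array([ 2.30717969e-04, -4.23628664e+01, -3.65447617e+01, -5.16748389e-05,
        7.17400195e-03,  7.86592466e-06]), 'tcp_pos': array([0.21096787, 0.61433349, 0.30264883]), 'eef_rot': array([ 0.5748599 , -0.41122717,  0.57613962,  0.41047711]), 'force': array([-0.87408533, -0.28085077,  0.07007135]), 'torque': array([ 0.03982998,  0.00636951, -0.01064638]), 'width': 1.002524101091381} 0.0726
scene {'K': array([[587.62999122,   0.        , 320.34263811],
       [  0.        , 587.62999122, 237.59919434],
       [  0.        ,   0.        ,   1.        ]]), 'R': array([[ 0.60908662,  0.79277888,  0.02269674],
       [ 0.46787373, -0.33606234, -0.81740827],
       [-0.64039649,  0.50849165, -0.57561148]]), 't': array([-0.36973962, -0.12025791,  1.87992359])}
top {'K': array([[475.59057624,   0.        , 322.24988717],
       [  0.        , 475.59057624, 235.92907424],
       [  0.        ,   0.        ,   1.        ]]), 'R': array([[ 0.01983533, -0.99958371,  0.02095153],
       [-0.98855839, -0.02274202, -0.14911442],
       [ 0.14952882, -0.01775408, -0.98859796]]), 't': array([-1.19544689e-04,  5.52983090e-01,  1.03504840e+00])}
```

View pics/scene0.png

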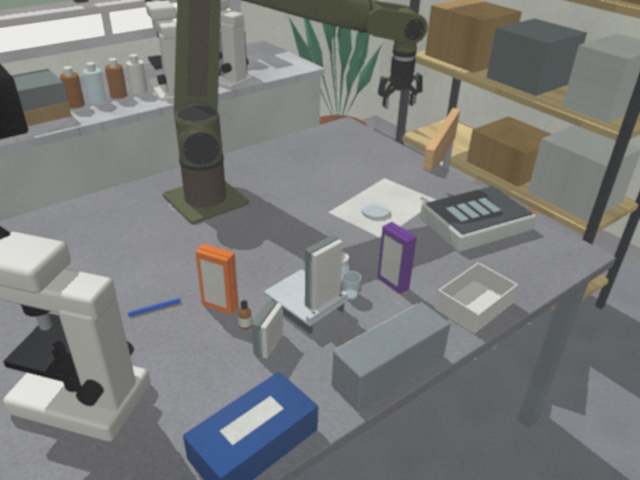

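View pics/top0.png

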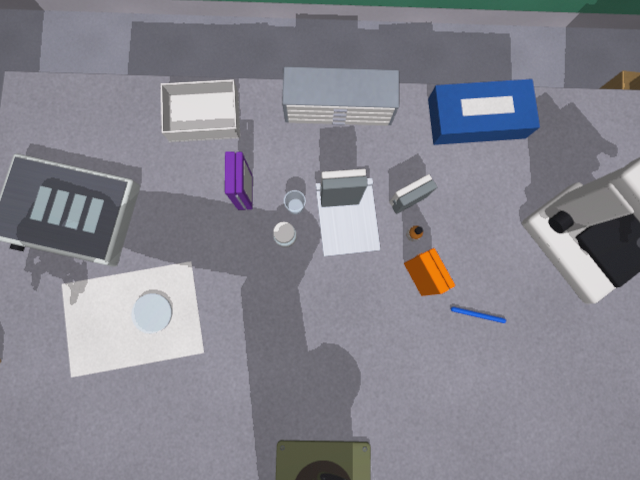

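Candidates shaped like the box in the top view are grey/white at (345,187) on the stand, orange at (430,272), purple at (237,180) and the short box at (414,192) on the bench. Only the one at (345,187) is grey/white and stands on the stand. I'll confirm it with a crop and measure it.

```bash
cat > h.py <<'E'
from plant import robot
import numpy as np, cv2
def cloud(n,d):
    c=robot.calibration(n);K=c["K"];v,u=np.indices(d.shape)
    P=np.stack([(u-K[0,2])*d/K[0,0],(v-K[1,2])*d/K[1,1],d],-1)
    return (P-c["t"])@c["R"]
def proj(n,X):
    c=robot.calibration(n);q=np.atleast_2d(X)@c["R"].T+c["t"];q=q@c["K"].T;return q[:,:2]/q[:,2:]
E
python3 - <<'E'
from h import *
a=cv2.imread("pics/top0.png")[140:270,270:450];b=cv2.imread("pics/scene0.png")[215:365,230:420]
cv2.imwrite("pics/crop0.png",np.hstack([cv2.resize(a,(400,400*130//180)),cv2.resize(b,(366,288))]))
for n in("top","scene"):
    d=np.load(f"{n}0_d.npy");W=cloud(n,d);x,y,z=np.moveaxis(W,-1,0)
    m=(d>0)&(x>.4)&(x<.85)&(y>-.25)&(y<.2)
    p=m&(abs(z-.04)<.006)&(abs(y+.05)<.1); q=W[p]; 
    r=cv2.minAreaRect(q[:,:2].astype(np.float32)); print(n,"plate",p.sum(),r,np.median(q[:,2]),cv2.boxPoints(r))
    t=m&(abs(z-.21)<.012); q=W[t]
    if len(q)>5:
        r=cv2.minAreaRect(q[:,:2].astype(np.float32)); print("top",t.sum(),r,np.median(q[:,2]),cv2.boxPoints(r))
    t=m&(abs(z-.058)<.004)&(abs(y+.05)<.12)&(x>.6); q=W[t]; print("bar",np.c_[q].round(3)[::max(1,len(q)//12)])
E
```

```text
top plate 3103 ((0.6730542182922363, -0.05181312561035156), (0.32566797733306885, 0.19754472374916077), 0.5190593004226685) 0.041119775242918946 [[ 0.5093321   0.04548004]
 [ 0.5111217  -0.15205657]
 [ 0.8367763  -0.1491063 ]
 [ 0.83498675  0.04843032]]
top 858 ((0.6418581008911133, -0.02558649331331253), (0.037183742970228195, 0.08822231739759445), 6.634632587432861) 0.21043448069678725 [[ 0.61829424  0.0160812 ]
 [ 0.6284872  -0.07155031]
 [ 0.66542196 -0.06725419]
 [ 0.655229    0.02037732]]
bar [[ 0.836  0.069  0.056]
 [ 0.835  0.023  0.054]
 [ 0.833  0.004  0.056]
 [ 0.834 -0.07   0.057]
 [ 0.834 -0.128  0.061]
 [ 0.833 -0.11   0.056]
 [ 0.686 -0.096  0.059]
 [ 0.676 -0.096  0.059]
 [ 0.665  0.028  0.055]
 [ 0.646  0.06   0.061]
 [ 0.632 -0.151  0.055]
 [ 0.625 -0.027  0.055]
 [ 0.61   0.068  0.061]]
scene plate 1367 ((0.6791089773178101, -0.05627673864364624), (0.18180084228515625, 0.3425760567188263), 89.1954345703125) 0.040962199988049154 [[ 0.5065614  -0.144763  ]
 [ 0.8491037  -0.1495734 ]
 [ 0.85165656  0.03220952]
 [ 0.50911427  0.03701992]]
top 500 ((0.6440841555595398, -0.023575402796268463), (0.04068063199520111, 0.09130051732063293), 5.374393463134766) 0.20961799028647662 [[ 0.6195575   0.01996903]
 [ 0.628109   -0.07093012]
 [ 0.6686108  -0.06711984]
 [ 0.66005933  0.02377932]]
bar [[ 0.611  0.064  0.06 ]
 [ 0.652  0.067  0.057]
 [ 0.671  0.025  0.059]
 [ 0.663 -0.003  0.058]
 [ 0.634 -0.069  0.062]
 [ 0.638 -0.069  0.059]
 [ 0.65  -0.066  0.059]
 [ 0.682 -0.03   0.06 ]
 [ 0.68  -0.044  0.06 ]
 [ 0.679 -0.061  0.059]
 [ 0.685 -0.072  0.059]
 [ 0.68  -0.096  0.056]
 [ 0.847 -0.147  0.06 ]]
```

View pics/crop0.png

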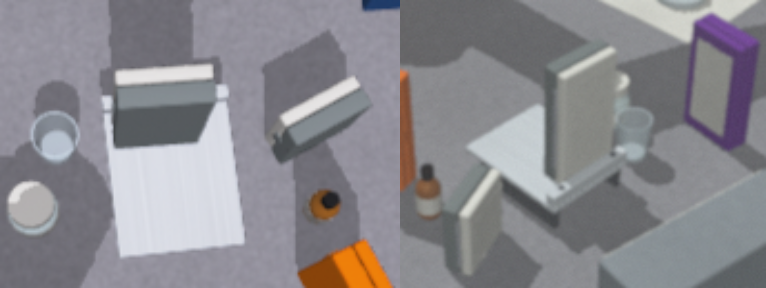

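Run:
```python
from h import *
for n in("top","scene"):
    im=cv2.imread(f"pics/{n}0.png"); d=np.load(f"{n}0_d.npy");W=cloud(n,d);x,y,z=np.moveaxis(W,-1,0)
    for lo,hi,name in((.036,.046,"plate"),(.053,.064,"bar"),(.205,.216,"top")):
        m=((d>0)&(x>.45)&(x<.72)&(y>-.13)&(y<.07)&(z>lo)&(z<hi)).astype(np.uint8)
        k,l,s,_=cv2.connectedComponentsWithStats(m)
        for i in range(1,k):
            if s[i,4]>40:
                q=W[l==i];r=cv2.minAreaRect(q[:,:2].astype(np.float32));print(n,name,s[i].tolist(),np.round(r[0],4),np.round(r[1],4),round(r[2],2),np.round(q[:,2].mean(),4)); print(cv2.boxPoints(r).round(4).tolist())
# white-plate front edge & side edges from top image: line fits
im=cv2.imread("pics/top0.png"); c=robot.calibration("top")
def unproj(n,uv,zz):
    c=robot.calibration(n);K=c["K"];uv=np.atleast_2d(uv)
    r=np.c_[(uv-K[[0,1],[2,2]])/K[[0,1],[0,1]],np.ones(len(uv))]@c["R"];o=-c["R"].T@c["t"]
    s=(zz-o[2])/r[:,2];return o+r*s[:,None]
b=im.min(2)
print(b[200:262:4,345]); print(b[230,310:390])
T=150
fr=[(u,max(v for v in range(200,262) if b[v,u]>T)+.5) for u in range(330,374,3)]
P=unproj("top",np.array(fr),.04);f=np.polyfit(P[:,1],P[:,0],1);print("front edge yaw",-np.degrees(np.arctan(f[0])),P[[0,-1]])
L=[];R=[]
for v in range(208,248,3):
    us=[u for u in range(305,390) if b[v,u]>T];L.append((min(us)-.5,v));R.append((max(us)+.5,v))
for S in(L,R):
    P=unproj("top",np.array(S),.04);f=np.polyfit(P[:,0],P[:,1],1);print("side yaw",np.degrees(np.arctan(f[0])),P[[0,-1]])
```

```text
top plate [316, 185, 65, 71, 2950] [ 0.5921 -0.0462] [0.1516 0.1304] 7.5 0.0411
[[0.5084999799728394, 0.00860000029206276], [0.5254999995231628, -0.12070000171661377], [0.6758000254631042, -0.10090000182390213], [0.6586999893188477, 0.0284000001847744]]
top top [322, 168, 46, 21, 802] [ 0.6421 -0.0257] [0.0369 0.0881] 6.01 0.2105
[[0.6190999746322632, 0.016100000590085983], [0.6283000111579895, -0.07150000333786011], [0.6650000214576721, -0.06759999692440033], [0.6557999849319458, 0.019999999552965164]]
scene plate [264, 269, 84, 57, 1306] [ 0.5994 -0.0441] [0.169  0.1316] 7.61 0.0411
[[0.5069000124931335, 0.009999999776482582], [0.524399995803833, -0.12039999663829803], [0.6919000148773193, -0.09809999912977219], [0.6743999719619751, 0.03229999914765358]]
scene bar [342, 275, 13, 11, 46] [0.6329 0.0609] [0.0435 0.014 ] 2.47 0.0581
[[0.61080002784729, 0.06689999997615814], [0.6114000082015991, 0.05299999937415123], [0.6549000144004822, 0.05480000004172325], [0.6542999744415283, 0.06880000233650208]]
scene bar [305, 290, 43, 31, 404] [ 0.6565 -0.0351] [0.0561 0.1347] 7.88 0.0582
[[0.6
[... 436 characters left out ...]
6 217 217 218 218 218 219 219 217 218 218 220 145 143]
[111 112 114 112 112 112 112 113 112 107 139 214 217 216 217 219 218 218
 219 218 216 217 218 217 222 220 216 216 218 219 218 218 218 219 218 218
 218 217 217 217 217 217 217 220 217 218 217 219 218 217 216 216 215 215
 215 218 220 216 216 216 218 218 216 218 218 218 217 201 131 149 148 149
 149 148 144 144 145 149 150 148]
front edge yaw 8.077254534714422 [[ 0.50889041 -0.00665469  0.04      ]
 [ 0.52007855 -0.10146794  0.04      ]]
side yaw 17.538257993674385 [[0.61673259 0.05124959 0.04      ]
 [0.52775857 0.01288588 0.04      ]]
side yaw 1.6309675192498998 [[ 0.62107125 -0.12747563  0.04      ]
 [ 0.53071456 -0.11844553  0.04      ]]
```

Run:
```python
from h import *
a=cv2.imread("pics/scene0.png")[0:120,350:450]
cv2.imwrite("pics/crop1.png",cv2.resize(a,(500,600),interpolation=cv2.INTER_CUBIC))
print([x for x in dir(robot) if x[0]!='_'])
d=np.load("top0_d.npy");W=cloud("top",d);x,y,z=np.moveaxis(W,-1,0)
m=((d>0)&(x>.42)&(x<.85)&(abs(y)<.3)&(z>.015)).astype(np.uint8)
k,l,s,_=cv2.connectedComponentsWithStats(m)
for i in range(1,k):
    if s[i,4]>30:
        q=W[l==i];print(s[i].tolist(),"min",q.min(0).round(3),"max",q.max(0).round(3))
for n,u,v in(("beaker",294,202),("jar",285,233)):print(n,W[v,u])
```

```text
['MotionError', 'calibration', 'finger_overhang', 'hand_in', 'read_camera', 'read_state']
[282, 97, 117, 28, 2689] min [ 0.826 -0.152  0.015] max [0.85  0.108 0.117]
[199, 105, 41, 33, 438] min [0.787 0.214 0.015] max [0.85  0.3   0.068]
[432, 108, 30, 35, 878] min [ 0.789 -0.3    0.016] max [ 0.85  -0.247  0.081]
[225, 151, 27, 58, 1337] min [0.616 0.177 0.016] max [0.705 0.215 0.177]
[316, 168, 65, 88, 4620] min [ 0.51  -0.12   0.033] max [0.689 0.029 0.216]
[390, 174, 47, 39, 895] min [ 0.616 -0.234  0.016] max [ 0.688 -0.145  0.105]
[284, 190, 22, 24, 251] min [0.606 0.052 0.015] max [0.654 0.1   0.066]
[274, 221, 23, 26, 457] min [0.531 0.071 0.015] max [0.58  0.121 0.077]
[407, 225, 17, 16, 200] min [ 0.551 -0.216  0.015] max [ 0.582 -0.185  0.079]
[405, 247, 51, 49, 1475] min [ 0.425 -0.25   0.015] max [ 0.517 -0.179  0.175]
beaker [0.6382222  0.0795009  0.00366068]
jar [0.55310034 0.09432474 0.07048634]
```

View pics/crop1.png

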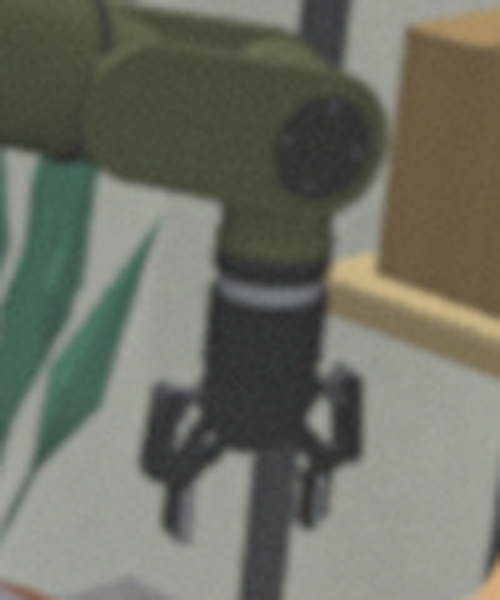

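Run:
```python
from h import *
d=np.load("scene0_d.npy");W=cloud("scene",d)
t=np.array([.211,.6143,.3026]);q=W[(d>0)&(np.linalg.norm(W-t,axis=-1)<.14)]-t
zt=np.array([.325,.946,0]);yt=np.array([-.946,.325,0])
j=q@zt;w=q@yt;h=-q[:,2]
for lo in range(-60,90,8):
    m=(h*1000>lo)&(h*1000<=lo+8)
    if m.sum()>3: print(lo,m.sum(),"jaw",np.percentile(j[m],[1,25,50,75,99]).round(3),"y",w[m].min().round(3),w[m].max().round(3))
```

```text
-60 23 jaw [-0.036 -0.033 -0.026 -0.006  0.029] y -0.035 -0.0
-52 61 jaw [-0.065 -0.036 -0.016  0.024  0.067] y -0.02 0.015
-44 125 jaw [-0.068 -0.042 -0.007  0.034  0.07 ] y -0.03 0.016
-36 113 jaw [-0.07  -0.037 -0.007  0.031  0.069] y -0.029 0.007
-28 73 jaw [-0.07  -0.028 -0.003  0.025  0.071] y -0.03 0.013
-20 90 jaw [-0.071 -0.029  0.001  0.031  0.072] y -0.026 0.017
-12 99 jaw [-0.071 -0.039 -0.026  0.022  0.075] y -0.027 0.018
-4 85 jaw [-0.072 -0.047 -0.033  0.048  0.076] y -0.02 0.019
4 52 jaw [-0.071 -0.05   0.004  0.062  0.075] y -0.02 0.02
12 32 jaw [-0.064 -0.05   0.045  0.053  0.074] y -0.019 0.009
20 32 jaw [-0.056 -0.046  0.045  0.048  0.061] y -0.021 0.01
28 27 jaw [-0.054 -0.047  0.04   0.047  0.058] y -0.017 0.01
36 25 jaw [-0.057 -0.052 -0.044  0.046  0.06 ] y -0.018 0.004
44 28 jaw [-0.052 -0.046  0.044  0.048  0.06 ] y -0.021 0.01
52 12 jaw [-0.047 -0.044  0.045  0.046  0.05 ] y -0.011 0.011
```

move_arm(motion=[[-0.02,0,0,0.15,0.5],[-0.02,0,0,0.15,0.5],[-0.02,0,0,0.15,0.5],[-0.01,0,0,0.15,0.5],[0,0,0,0.15,0.5],[0,0,0,0.15,0.5],[0,0,0,0.15,0.5],[0,0,0,0.15,0.5],[0,0,0,0.15,0.5],[0,0,0,0.15,0.5],[0,0,0,0.15,0.5],[0,0,0,0.15,0.5]], force=20)

```text
time_s: 1.1
tcp_pos: [0.211, 0.6145, 0.3241]
eef_rot: [0.704, 0.063, 0.704, -0.064]
force: [0.3, 0.1, -0.1]
width: 0.75
```

```bash
cat >> h.py <<'E'
from scipy.spatial.transform import Rotation as Ro
def pose(s=None):
    s=s or robot.read_state();w,x,y,z=s["eef_rot"];R=Ro.from_quat([x,y,z,w]).as_matrix()
    return s,np.array(s["tcp_pos"]),R,np.degrees(np.arctan2(R[1,2],R[0,2]))
def to(target,psi=None,n=12):
    s,p,R,a=pose();dl=R.T@(np.array(target)-p)
    print("t",round(s["time_s"],2),"pos",p.round(4),"psi",round(a,2),"w",round(s["width"],3),"F",s["force"].round(2))
    print("total units",(dl/.3).round(4),"per row",(dl/.3/n).round(4), "spin units",None if psi is None else round((a-psi)/45,3))
E
python3 - <<'E'
from h import *
s,p,R,a=pose();print(R.round(3));to([.6433,-.0296,.325],-19)
E
```

```text
[[-0.001  0.179  0.984]
 [-0.001  0.984 -0.179]
 [-1.    -0.001 -0.   ]]
t 1.1 pos [0.211  0.6145 0.3241] psi -10.29 w 0.75 F [ 0.34  0.12 -0.14]
total units [-1.1000e-03 -1.8552e+00  1.8012e+00] per row [-1.000e-04 -1.546e-01  1.501e-01] spin units 0.194
```

move_arm(motion=[[0,-0.0773,0.075,0,0.5],[0,-0.0773,0.075,0,0.5],[0,-0.0773,0.075,0,0.5],[0,-0.0773,0.075,0,0.5],[0,-0.0773,0.075,0,0.5],[0,-0.0773,0.075,0,0.5],[0,-0.0773,0.075,0,0.5],[0,-0.0773,0.075,0,0.5],[0,-0.0773,0.075,0,0.5],[0,-0.0773,0.075,0,0.5],[0,-0.0773,0.075,0,0.5],[0,-0.0773,0.075,0,0.5]])

```text
time_s: 2.1
tcp_pos: [0.4293, 0.2925, 0.3245]
eef_rot: [0.704, 0.061, 0.705, -0.061]
force: [0.7, 0.9, -0.2]
width: 0.751
```

move_arm(motion=[[0,-0.0773,0.075,0,0.5],[0,-0.0773,0.075,0,0.5],[0,-0.0773,0.075,0,0.5],[0,-0.0773,0.075,0,0.5],[0,-0.0773,0.075,0,0.5],[0,-0.0773,0.075,0,0.5],[0,-0.0773,0.075,0,0.5],[0,-0.0773,0.075,0,0.5],[0,-0.0773,0.075,0,0.5],[0,-0.0773,0.075,0,0.5],[0,-0.077,0.075,0.1,0.5],[0,0,0,0.1,0.5]])

```text
time_s: 3.1
tcp_pos: [0.6305, -0.0043, 0.3238]
eef_rot: [0.697, 0.119, 0.697, -0.12]
force: [-0.7, 0.3, -0.1]
width: 0.752
```

Run:
```python
from h import *
for n in("scene","top"):
    p,d=robot.read_camera(n);cv2.imwrite(f"pics/{n}1.png",p[:,:,::-1]);np.save(f"{n}1_d.npy",d)
    if n=="top":cv2.imwrite("pics/top1c.png",cv2.resize(p[110:270,260:440,::-1],(720,640))[:600])
    else:cv2.imwrite("pics/scene1c.png",cv2.resize(p[160:340,220:420,::-1],(660,594)))
to([.6433,-.0296,.252],-19)
```

```text
t 3.2 pos [ 0.6289 -0.0012  0.3238] psi -19.06 w 0.746 F [0.55 0.58 0.78]
total units [ 0.2394 -0.0738  0.0767] per row [ 0.0199 -0.0061  0.0064] spin units -0.001
```

View pics/scene1c.png

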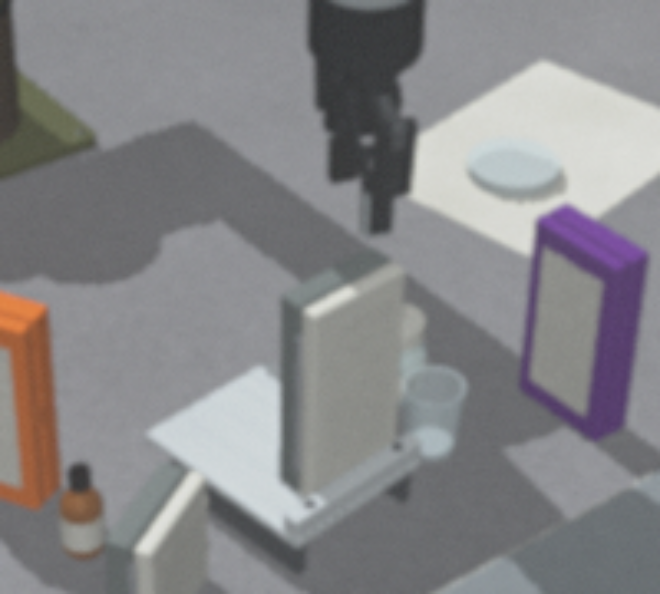

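View pics/top1c.png

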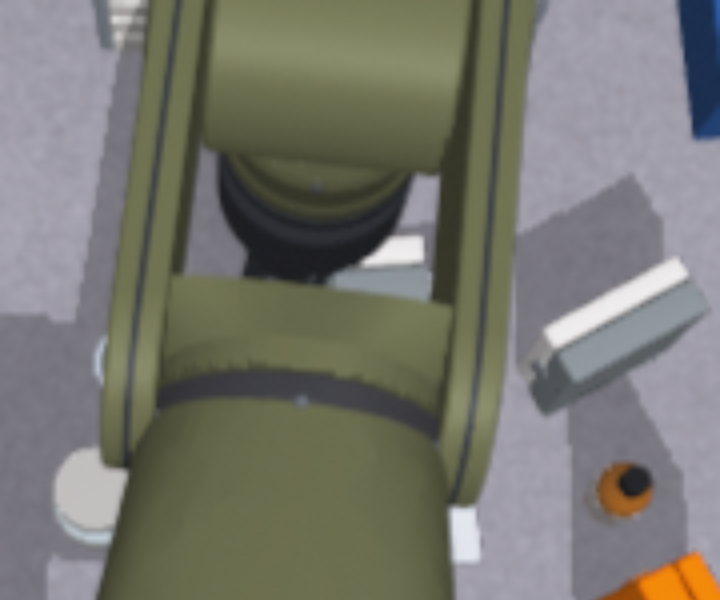

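move_arm(motion=[[0,-0.02,0.02,0,0.5],[0,-0.02,0.02,0,0.5],[0,-0.02,0.02,0,0.5],[0,-0.014,0.017,0,0.5],[0,0,0,0,0.5],[0,0,0,0,0.5]])

```text
time_s: 3.7
tcp_pos: [0.6434, -0.0286, 0.3249]
eef_rot: [0.697, 0.117, 0.697, -0.116]
force: [-0.0, 0.9, -0.1]
width: 0.751
```

Run:
```python
from h import *
p,d=robot.read_camera("scene");cv2.imwrite("pics/scene2c.png",cv2.resize(p[160:340,220:420,::-1],(660,594)))
to([.6433,-.0296,.252],-19)
s,t,R,a=pose();W=cloud("scene",d);q=W[(d>0)&(np.linalg.norm(W-t,axis=-1)<.1)]-t;q=q[q[:,2]<-.03]
j=q@R[:,2]
print("fingers jaw",np.percentile(j,[2,50,98]),"low",q[:,2].min())
for sgn in(1,-1):
    k=q[sgn*j>0]; print(sgn,len(k),(k@R).min(0).round(4),(k@R).max(0).round(4)) if len(k) else 0
```

```text
t 3.75 pos [ 0.6433 -0.0284  0.3249] psi -18.94 w 0.752 F [-0.41 -0.39 -0.55]
total units [ 0.2432 -0.0038  0.0013] per row [ 0.0203 -0.0003  0.0001] spin units 0.001
fingers jaw [-0.0367241   0.03487216  0.04755747] low -0.06677414521588376
1 131 [ 0.0303 -0.0104  0.0303] [0.0665 0.0122 0.0505]
-1 111 [ 0.0308 -0.011  -0.0392] [ 0.0668  0.0128 -0.026 ]
```

View pics/scene2c.png

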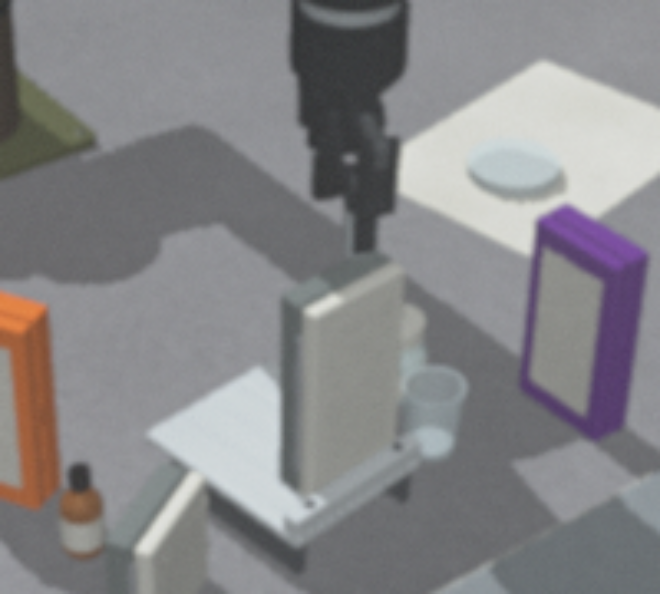

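move_arm(motion=[[0.02,-0.004,0,0,0.5],[0.02,0,0,0,0.5],[0.02,0,0,0,0.5],[0.02,0,0,0,0.5],[0.02,0,0,0,0.5],[0.02,0,0,0,0.5],[0.02,0,0,0,0.5],[0.02,0,0,0,0.5],[0.02,0,0,0,0.5],[0.02,0,0,0,0.5],[0.02,0,0,0,0.5],[0.023,0,0,0,0.5]])

```text
time_s: 4.75
tcp_pos: [0.643, -0.0296, 0.2517]
eef_rot: [0.698, 0.116, 0.697, -0.116]
force: [0.4, -0.3, 0.2]
width: 0.748
```

Run:
```python
from h import *
p,d=robot.read_camera("scene");cv2.imwrite("pics/scene3c.png",cv2.resize(p[160:340,220:420,::-1],(660,594)));np.save("s3.npy",d)
to([.6433,-.0296,.252],-19)
W=cloud("scene",d);x,y,z=np.moveaxis(W,-1,0)
m=(abs(z-.21)<.008)&(x>.6)&(x<.7)&(abs(y+.025)<.05);q=W[m];print(len(q),q.min(0),q.max(0))
```

```text
t 4.8 pos [ 0.6423 -0.0295  0.2497] psi -18.96 w 0.751 F [-0.51 -0.75 -1.43]
total units [-0.0077  0.0009  0.0032] per row [-0.0006  0.0001  0.0003] spin units 0.001
321 [ 0.60435376 -0.0691961   0.20200493] [0.69085844 0.02215645 0.21732878]
```

View pics/scene3c.png

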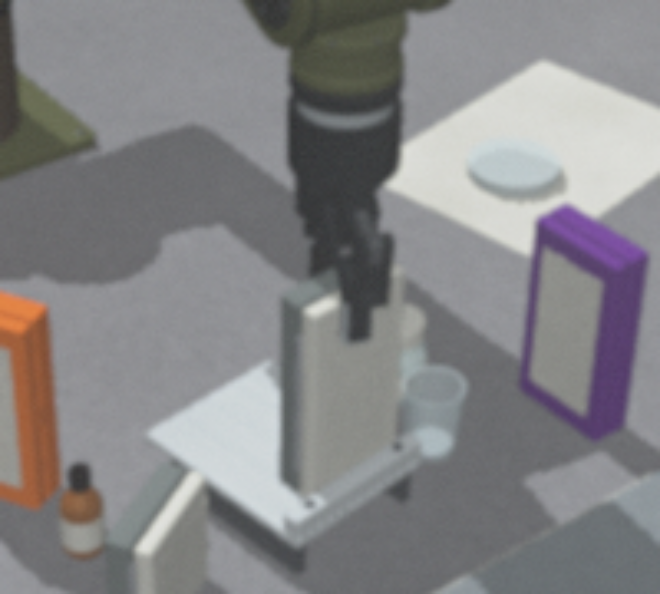

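move_arm(motion=[[0,-0.0035,-0.0075,0,0.5],[0,-0.0035,-0.0075,0,0.5],[0,-0.0035,-0.0075,0,0.5],[0,-0.0035,-0.0075,0,0.5],[0,-0.0035,-0.0075,0,0.5],[0,-0.0035,-0.0075,0,0.5],[0,-0.0035,-0.0075,0,0.5],[0,-0.0035,-0.0075,0,0.5],[0,-0.0035,-0.0075,0,0.5],[0,-0.0035,-0.0075,0,0.5],[0,-0.0035,-0.0075,0,0.5],[0,0,0,0,0.5]])

```text
time_s: 5.8
tcp_pos: [0.6153, -0.0325, 0.2519]
eef_rot: [0.697, 0.116, 0.698, -0.116]
force: [0.2, -0.3, -0.8]
width: 0.746
```

```bash
cat >> h.py <<'E'
# box pose by white-face (lid) plane fit from scene depth: bright pixels in region
def lean(tag,x0=.40,x1=.72):
    p,d=robot.read_camera("scene");cv2.imwrite(f"pics/{tag}.png",cv2.resize(p[160:340,220:420,::-1],(660,594)));np.save(tag+".npy",d);np.save(tag+"_rgb.npy",p)
    W=cloud("scene",d);x,y,z=np.moveaxis(W,-1,0)
    br=p.min(2)>150
    m=(d>0)&(p.min(2)>120)&(x>x0)&(x<x1)&(y>-.085)&(y<.04)&(z>.068)&(z<.23)
    q=W[m]
    # ransac plane
    rng=np.random.default_rng(0);best=None
    for _ in range(400):
        a=q[rng.choice(len(q),3,replace=False)];n=np.cross(a[1]-a[0],a[2]-a[0]);L=np.linalg.norm(n)
        if L<1e-9: continue
        n/=L;i=abs((q-a[0])@n)<.003
        if best is None or i.sum()>best.sum():best=i
    k=q[best];c=k.mean(0);n=np.linalg.svd(k-c,full_matrices=False)[2][2];n*=np.sign(n[0]+n[2])
    yaw=np.degrees(np.arctan2(n[1],n[0]));th=np.degrees(np.arctan2(n[2],np.hypot(n[0],n[1])))
    print("plane pts",len(k),"of",len(q),"lean",th.round(2),"yaw",yaw.round(2),"c",c.round(4))
    # heel: point on plate z=.04, offset 36mm behind the face
    b=np.array([np.cos(np.radians(yaw)),np.sin(np.radians(yaw))]);t=np.radians(th)
    pb=c[:2]@b; # plane: (pb_x-..)cos t+(z-..)sin t=0 ; grey face = shifted -36
    heel=(pb*np.cos(t)+c[2]*np.sin(t)-.036-.04*np.sin(t))/np.cos(t) if th<80 else None
    print("heel along box x",heel,"E",None if heel is None else (round(heel-.17*np.sin(t),4),round(.04+.17*np.cos(t),4)),"uvrange",k.min(0).round(3),k.max(0).round(3))
    s,pp,R,a=pose();print("tcp along box x",round(pp[:2]@b,4))
E
python3 - <<'E'
from h import *
to([.6433,-.0296,.252],-19);lean("s4")
E
```

```text
t 5.8 pos [ 0.6153 -0.0325  0.2519] psi -18.96 w 0.746 F [ 0.22 -0.3  -0.83]
total units [-0.0005  0.0395  0.0852] per row [-0.      0.0033  0.0071] spin units 0.001
plane pts 1176 of 1627 lean 7.8 yaw 6.26 c [ 0.6474 -0.0245  0.1357]
heel along box x 0.6175884306289178 E (np.float64(0.5945), np.float64(0.2084)) uvrange [ 0.629 -0.068  0.068] [0.663 0.022 0.216]
tcp along box x 0.6083
```

View pics/s4.png

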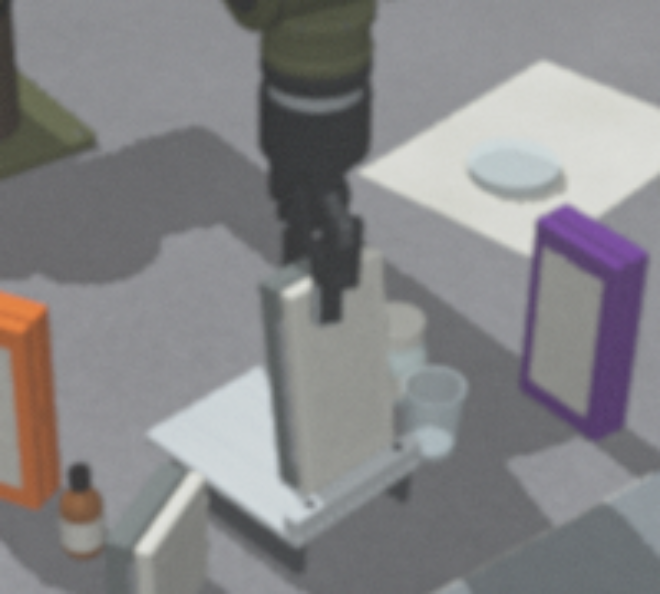

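move_arm(motion=[[-0.001,-0.002,-0.004,0,0.48],[-0.001,-0.0025,-0.005,0,0.46],[-0.001,-0.0025,-0.005,0,0.44],[-0.001,-0.0025,-0.005,0,0.42],[-0.001,-0.0025,-0.005,0,0.42],[-0.001,-0.0025,-0.005,0,0.42],[-0.002,-0.003,-0.006,0,0.42],[-0.002,-0.003,-0.006,0,0.42],[-0.002,-0.003,-0.007,0,0.42],[-0.002,-0.003,-0.007,0,0.42],[-0.001,-0.003,-0.007,0,0.42],[-0.001,-0.003,-0.007,0,0.42]])

```text
time_s: 6.85
tcp_pos: [0.5928, -0.035, 0.2569]
eef_rot: [0.697, 0.116, 0.697, -0.116]
force: [-0.1, -0.6, 0.8]
width: 0.709
```

Run:
```python
from h import *
to([.6433,-.0296,.252],-19);lean("s5")
```

```text
t 6.85 pos [ 0.5928 -0.035   0.2569] psi -18.95 w 0.709 F [-0.14 -0.59  0.77]
total units [0.0164 0.0717 0.1535] per row [0.0014 0.006  0.0128] spin units 0.001
plane pts 1305 of 1863 lean 18.39 yaw 6.03 c [ 0.6303 -0.0259  0.1357]
heel along box x 0.6179894739828424 E (np.float64(0.5644), np.float64(0.2013)) uvrange [ 0.6   -0.071  0.068] [0.657 0.021 0.216]
tcp along box x 0.5855
```

View pics/s5.png

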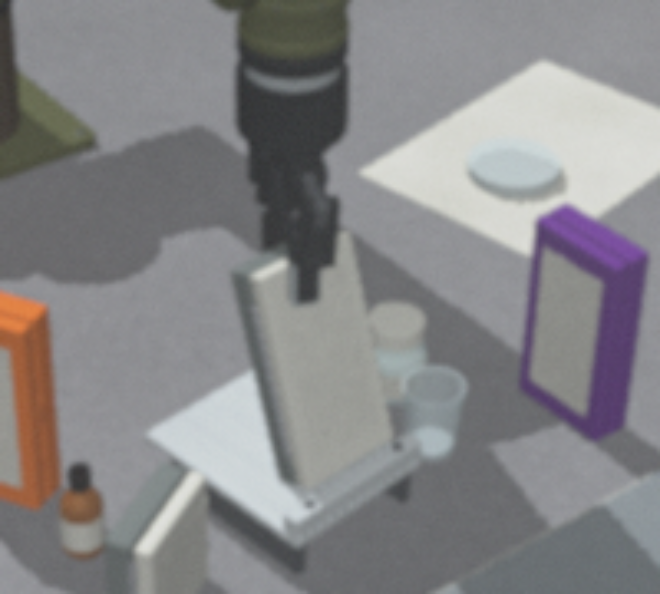

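```bash
cat >> h.py <<'E'
BETA=6.1
def hw(w): # tip distance ahead of TCP, m
    L=.0575;ca=np.cos(np.radians(50))-(.0425-w/2)/L*1
    return .0596+L*(np.sqrt(1-ca*ca)-np.sin(np.radians(50)))
def bx(b=BETA):
    c,s=np.cos(np.radians(b)),np.sin(np.radians(b));return np.array([c,s]),np.array([-s,c])
def Cnow():
    s,p,R,a=pose();w=s["width"]*.085;ex,ey=bx()
    c=p-w/2*R[:,2]+.011*R[:,1]
    return np.array([c[:2]@ex,c[:2]@ey]),p[2]-hw(w),BETA-a,w
def plan(rows,start=None):
    """rows of (Cx,Cy,tipz,phi,w) in box-aligned coords; start likewise"""
    ex,ey=bx()
    def T(r):
        cx,cy,tz,phi,w=r;ps=np.radians(BETA-phi)
        z=np.array([np.cos(ps),np.sin(ps)]);y=np.array([-np.sin(ps),np.cos(ps)])
        q=cx*ex+cy*ey+w/2*z-.011*y
        return np.r_[q,tz+hw(w)],ps
    p0,a0=T(start)
    for r in rows:
        p,a=T(r);D=p-p0;z=np.array([np.cos(a0),np.sin(a0)]);y=np.array([-np.sin(a0),np.cos(a0)])
        print("[%.4f, %.4f, %.4f, %.4f, %.3f],"%(-D[2]/.3,D[:2]@y/.3,D[:2]@z/.3,(a0-a)/(np.pi/4),2*r[4]/.085-1))
        p0,a0=p,a
E
python3 - <<'E'
from h import *
c,tz,phi,w=Cnow();print(c,tz,phi,w); s,p,R,a=pose();ex,ey=bx();print("y tcp",p[:2]@ey, hw(.06))
lin=lambda a,b:np.linspace(a,b,13)[1:]
H=.618
th=np.radians(np.linspace(18.8,21,13)[1:])
rows=np.c_[H-.17*np.sin(th),lin(c[1],c[1]-.006),.04+.17*np.cos(th)-lin(.012,.008),lin(phi,45),lin(w,.085)]
plan(rows,(c[0],c[1],tz,phi,w)); print(rows[-1])
E
```

```text
[ 0.56275962 -0.07504438] 0.18937279856769462 25.049942012047296 0.06028511231458235
y tcp -0.09777231126249242 0.06759035697523408
[0.0026, -0.0046, 0.0029, 0.0369, 0.467],
[0.0012, -0.0054, 0.0015, 0.0369, 0.515],
[0.0013, -0.0055, 0.0016, 0.0369, 0.564],
[0.0014, -0.0056, 0.0017, 0.0369, 0.612],
[0.0015, -0.0057, 0.0017, 0.0369, 0.661],
[0.0016, -0.0058, 0.0018, 0.0369, 0.709],
[0.0017, -0.0059, 0.0019, 0.0369, 0.758],
[0.0018, -0.0060, 0.0019, 0.0369, 0.806],
[0.0020, -0.0062, 0.0020, 0.0369, 0.855],
[0.0021, -0.0063, 0.0021, 0.0369, 0.903],
[0.0022, -0.0064, 0.0022, 0.0369, 0.952],
[0.0023, -0.0065, 0.0022, 0.0369, 1.000],
[ 0.55707745 -0.08104438  0.19070867 45.          0.085     ]
```

move_arm(motion=[[0.0024,-0.0046,0.0025,0.037,0.467],[0.0012,-0.0054,0.0015,0.037,0.515],[0.0013,-0.0055,0.0016,0.037,0.564],[0.0014,-0.0056,0.0017,0.037,0.612],[0.0015,-0.0057,0.0017,0.037,0.661],[0.0016,-0.0058,0.0018,0.037,0.709],[0.0017,-0.0059,0.0019,0.037,0.758],[0.0018,-0.006,0.0019,0.037,0.806],[0.002,-0.0062,0.002,0.037,0.855],[0.0021,-0.0063,0.0021,0.037,0.903],[0.0022,-0.0064,0.0022,0.037,0.952],[0.0023,-0.0065,0.0022,0.037,1.0]])

```text
time_s: 7.9
tcp_pos: [0.589, -0.0566, 0.2503]
eef_rot: [0.666, 0.236, 0.667, -0.236]
force: [-0.2, -0.4, -0.5]
width: 1.001
```

Run:
```python
from h import *
lean("s6")
c,tz,phi,w=Cnow();print(c,tz,phi,w)
lin=lambda a,b:np.linspace(a,b,13)[1:]
H=.618
th=np.radians(np.linspace(21,25,13)[1:])
rows=np.c_[H-.17*np.sin(th),lin(c[1],-.0868),.04+.17*np.cos(th)-lin(.008,.007),lin(phi,75),lin(w,.085)]
plan(rows,(c[0],c[1],tz,phi,w)); print(rows[-1])
```

```text
plane pts 1473 of 1934 lean 20.88 yaw 5.71 c [ 0.626  -0.0254  0.1378]
heel along box x 0.6191972918648587 E (np.float64(0.5586), np.float64(0.1988)) uvrange [ 0.592 -0.071  0.068] [0.659 0.021 0.214]
tcp along box x 0.5803
[ 0.55726068 -0.08118138] 0.19060738794584128 45.17699854054095 0.0851684119968536
[0.0006, -0.0098, -0.0032, 0.0552, 1.004],
[0.0009, -0.0094, -0.0027, 0.0552, 1.003],
[0.0009, -0.0095, -0.0025, 0.0552, 1.003],
[0.0009, -0.0095, -0.0024, 0.0552, 1.003],
[0.0010, -0.0095, -0.0022, 0.0552, 1.002],
[0.0010, -0.0095, -0.0021, 0.0552, 1.002],
[0.0010, -0.0095, -0.0019, 0.0552, 1.002],
[0.0010, -0.0095, -0.0018, 0.0552, 1.001],
[0.0010, -0.0095, -0.0016, 0.0552, 1.001],
[0.0011, -0.0095, -0.0015, 0.0552, 1.001],
[0.0011, -0.0095, -0.0013, 0.0552, 1.000],
[0.0011, -0.0094, -0.0012, 0.0552, 1.000],
[ 0.5461549  -0.0868      0.18707232 75.          0.085     ]
```

View pics/s6.png

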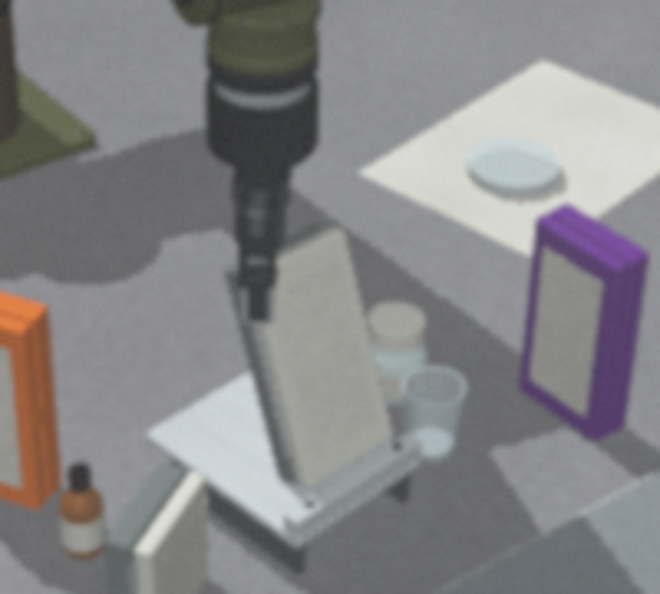

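move_arm(motion=[[0.0006,-0.0097,-0.003,0.055,1.0],[0.0009,-0.0094,-0.0027,0.055,1.0],[0.0009,-0.0095,-0.0025,0.055,1.0],[0.0009,-0.0095,-0.0024,0.055,1.0],[0.001,-0.0095,-0.0022,0.055,1.0],[0.001,-0.0095,-0.0021,0.055,1.0],[0.001,-0.0095,-0.0019,0.055,1.0],[0.001,-0.0095,-0.0018,0.055,1.0],[0.001,-0.0095,-0.0016,0.055,1.0],[0.0011,-0.0095,-0.0015,0.055,1.0],[0.0011,-0.0095,-0.0013,0.055,1.0],[0.0011,-0.0094,-0.0012,0.055,1.0]])

```text
time_s: 8.95
tcp_pos: [0.5574, -0.0716, 0.2469]
eef_rot: [0.584, 0.399, 0.584, -0.399]
force: [-0.2, -0.3, -0.5]
width: 0.998
```

Run:
```python
from h import *
lean("s7")
c,tz,phi,w=Cnow();print(c,tz,phi,w)
lin=lambda a,b:np.linspace(a,b,13)[1:]
H=.6185
th=np.radians(np.linspace(25,40,13)[1:])
rows=np.c_[H-.17*np.sin(th),lin(c[1],-.0868),.04+.17*np.cos(th)-lin(.007,.007),lin(phi,90),lin(w,.07)]
plan(rows,(c[0],c[1],tz,phi,w)); print(rows[-1])
```

```text
plane pts 1558 of 2149 lean 24.82 yaw 6.11 c [ 0.6184 -0.0277  0.1403]
heel along box x 0.6187146456803284 E (np.float64(0.5473), np.float64(0.1943)) uvrange [ 0.58  -0.075  0.068] [0.657 0.02  0.211]
tcp along box x 0.5463
[ 0.54583785 -0.08650581] 0.1871351652610505 74.89810692388626 0.08505547961588558
[0.0038, -0.0112, -0.0050, 0.0280, 0.972],
[0.0039, -0.0137, -0.0055, 0.0280, 0.942],
[0.0042, -0.0136, -0.0052, 0.0280, 0.913],
[0.0045, -0.0135, -0.0050, 0.0280, 0.883],
[0.0048, -0.0134, -0.0047, 0.0280, 0.854],
[0.0050, -0.0132, -0.0045, 0.0280, 0.824],
[0.0053, -0.0131, -0.0042, 0.0280, 0.795],
[0.0056, -0.0129, -0.0040, 0.0280, 0.765],
[0.0058, -0.0127, -0.0037, 0.0280, 0.736],
[0.0061, -0.0125, -0.0035, 0.0280, 0.706],
[0.0063, -0.0123, -0.0033, 0.0280, 0.677],
[0.0066, -0.0121, -0.0031, 0.0280, 0.647],
[ 5.09226106e-01 -8.68000000e-02  1.63227555e-01  9.00000000e+01
  7.00000000e-02]
```

View pics/s7.png

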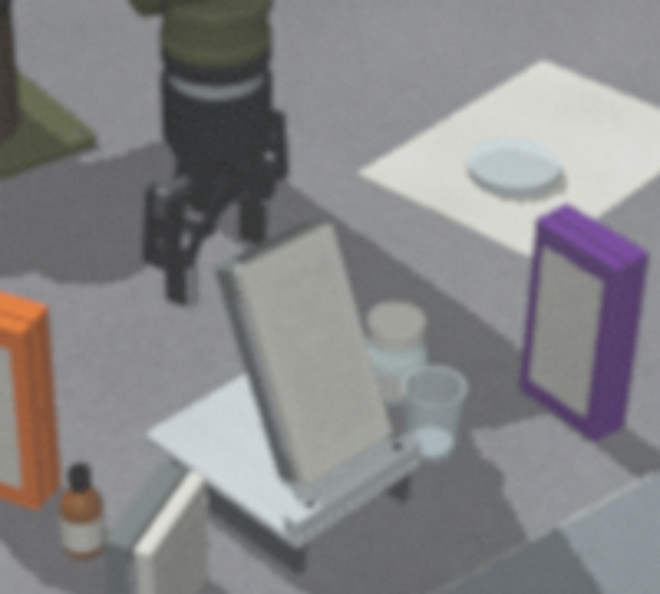

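Run:
```python
from h import *
c,tz,phi,w=Cnow()
lin=lambda a,b,n=12:np.linspace(a,b,n+1)[1:]
H=.6187
th=np.radians(np.linspace(25,34,13)[1:])
rows=np.c_[H-.17*np.sin(th),lin(c[1],-.0846),.04+.17*np.cos(th)-lin(.007,.008),lin(phi,95),lin(w,.085)]
plan(rows,(c[0],c[1],tz,phi,w)); print(rows[-1])
```

```text
[0.0037, -0.0072, -0.0025, 0.0372, 1.001],
[0.0035, -0.0105, -0.0032, 0.0372, 1.001],
[0.0036, -0.0105, -0.0030, 0.0372, 1.001],
[0.0037, -0.0105, -0.0028, 0.0372, 1.001],
[0.0038, -0.0105, -0.0026, 0.0372, 1.001],
[0.0039, -0.0105, -0.0024, 0.0372, 1.001],
[0.0040, -0.0105, -0.0022, 0.0372, 1.001],
[0.0040, -0.0105, -0.0020, 0.0372, 1.000],
[0.0041, -0.0104, -0.0019, 0.0372, 1.000],
[0.0042, -0.0104, -0.0017, 0.0372, 1.000],
[0.0043, -0.0104, -0.0015, 0.0372, 1.000],
[0.0044, -0.0103, -0.0013, 0.0372, 1.000],
[ 5.23637206e-01 -8.46000000e-02  1.72936387e-01  9.50000000e+01
  8.50000000e-02]
```

move_arm(motion=[[0.0037,-0.0072,-0.0025,0.037,1.0],[0.0035,-0.0105,-0.0032,0.037,1.0],[0.0036,-0.0105,-0.003,0.037,1.0],[0.0037,-0.0105,-0.0028,0.037,1.0],[0.0038,-0.0105,-0.0026,0.037,1.0],[0.0039,-0.0105,-0.0024,0.037,1.0],[0.004,-0.0105,-0.0022,0.037,1.0],[0.004,-0.0105,-0.002,0.037,1.0],[0.0041,-0.0104,-0.0019,0.037,1.0],[0.0042,-0.0104,-0.0017,0.037,1.0],[0.0043,-0.0104,-0.0015,0.037,1.0],[0.0044,-0.0103,-0.0013,0.037,1.0]])

```text
time_s: 10.0
tcp_pos: [0.5199, -0.0714, 0.233]
eef_rot: [0.506, 0.494, 0.506, -0.494]
force: [-0.1, -0.5, 0.6]
width: 1.001
```

Run:
```python
from h import *
lean("s8")
c,tz,phi,w=Cnow();print(c,tz,phi,w)
lin=lambda a,b,n=12:np.linspace(a,b,n+1)[1:]
H=.6187
th=np.radians(lin(34,37,20))
rows=np.c_[H-.17*np.sin(th)-.0005,lin(c[1],-.0928+.012,20),.04+.17*np.cos(th)-lin(.008,.008,20),lin(phi,95,20),lin(w,.024,20)]
plan(rows,(c[0],c[1],tz,phi,w)); print(rows[-1])
```

```text
plane pts 1592 of 2240 lean 33.35 yaw 5.77 c [ 0.605  -0.0287  0.1361]
heel along box x 0.619168144272015 E (np.float64(0.5257), np.float64(0.182)) uvrange [ 0.556 -0.075  0.068] [0.655 0.02  0.203]
tcp along box x 0.5096
[ 0.52335412 -0.08465583] 0.17291717828936898 94.76091998855227 0.0850519422293551
[-0.0034, -0.0020, -0.0056, 0.0003, 0.929],
[-0.0030, -0.0013, -0.0056, 0.0003, 0.858],
[-0.0028, -0.0013, -0.0056, 0.0003, 0.786],
[-0.0025, -0.0013, -0.0056, 0.0003, 0.714],
[-0.0023, -0.0013, -0.0056, 0.0003, 0.642],
[-0.0021, -0.0013, -0.0056, 0.0003, 0.570],
[-0.0019, -0.0013, -0.0056, 0.0003, 0.498],
[-0.0017, -0.0013, -0.0056, 0.0003, 0.427],
[-0.0015, -0.0013, -0.0056, 0.0003, 0.355],
[-0.0013, -0.0013, -0.0056, 0.0003, 0.283],
[-0.0011, -0.0013, -0.0056, 0.0003, 0.211],
[-0.0010, -0.0013, -0.0056, 0.0003, 0.139],
[-0.0008, -0.0013, -0.0056, 0.0003, 0.067],
[-0.0006, -0.0013, -0.0056, 0.0003, -0.004],
[-0.0005, -0.0013, -0.0056, 0.0003, -0.076],
[-0.0003, -0.0013, -0.0056, 0.0003, -0.148],
[-0.0002, -0.0013, -0.0056, 0.0003, -0.220],
[-0.0000, -0.0013, -0.0056, 0.0003, -0.292],
[0.0001, -0.0012, -0.0056, 0.0003, -0.363],
[0.0002, -0.0012, -0.0056, 0.0003, -0.435],
[ 5.15891446e-01 -8.08000000e-02  1.67768037e-01  9.50000000e+01
  2.40000000e-02]
```

View pics/s8.png

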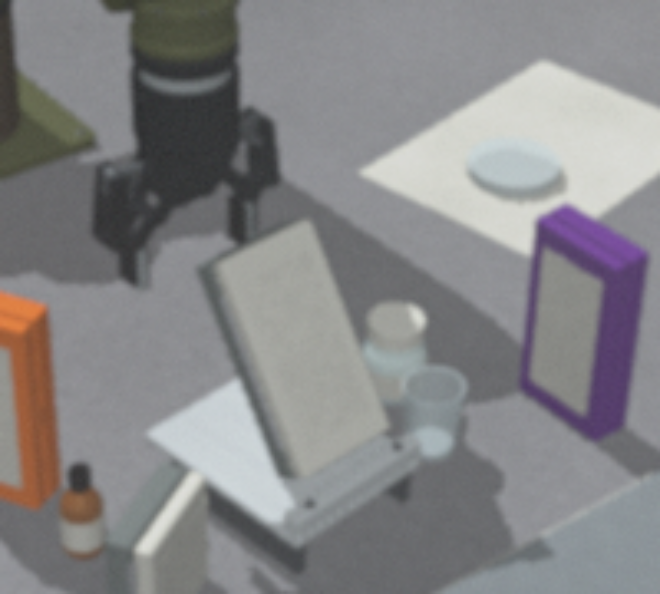

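move_arm(motion=[[-0.0034,-0.0016,-0.0056,0,0.929],[-0.003,-0.0013,-0.0056,0,0.858],[-0.0028,-0.0013,-0.0056,0,0.786],[-0.0025,-0.0013,-0.0056,0,0.714],[-0.0023,-0.0013,-0.0056,0,0.642],[-0.0021,-0.0013,-0.0056,0,0.57],[-0.0019,-0.0013,-0.0056,0,0.498],[-0.0017,-0.0013,-0.0056,0,0.427],[-0.0015,-0.0013,-0.0056,0,0.355],[-0.0013,-0.0013,-0.0056,0,0.283],[-0.0011,-0.0013,-0.0056,0,0.211],[-0.001,-0.0013,-0.0056,0,0.139]])

```text
time_s: 11.05
tcp_pos: [0.5148, -0.0512, 0.2401]
eef_rot: [0.506, 0.494, 0.506, -0.494]
force: [-0.3, -0.9, -0.2]
width: 0.568
```

Run:
```python
from h import *
lean("s9")
c,tz,phi,w=Cnow();print(c,tz,phi,w)
lin=lambda a,b,n=12:np.linspace(a,b,n+1)[1:]
H=.6187
th=np.radians(lin(35.8,41,12))
rows=np.c_[H-.17*np.sin(th)-.0005,lin(c[1],-.0928+.012,12),.04+.17*np.cos(th)-lin(.008,.008,12),lin(phi,90,12),lin(w,.024,12)]
plan(rows,(c[0],c[1],tz,phi,w)); print(rows[-1])
```

```text
plane pts 1596 of 2278 lean 35.3 yaw 5.28 c [ 0.6025 -0.0285  0.1348]
heel along box x 0.620350210214938 E (np.float64(0.5221), np.float64(0.1787)) uvrange [ 0.552 -0.074  0.068] [0.654 0.02  0.202]
tcp along box x 0.5079
[ 0.5193577  -0.08202841] 0.17015935959783995 94.7018924517032 0.048584061090072
[0.0023, -0.0049, -0.0031, -0.0087, 0.095],
[0.0015, -0.0030, -0.0032, -0.0087, 0.047],
[0.0016, -0.0030, -0.0033, -0.0087, -0.001],
[0.0017, -0.0030, -0.0033, -0.0087, -0.050],
[0.0018, -0.0030, -0.0033, -0.0087, -0.098],
[0.0018, -0.0030, -0.0033, -0.0087, -0.146],
[0.0019, -0.0030, -0.0034, -0.0087, -0.194],
[0.0020, -0.0030, -0.0034, -0.0087, -0.242],
[0.0021, -0.0030, -0.0034, -0.0087, -0.291],
[0.0022, -0.0030, -0.0034, -0.0087, -0.339],
[0.0023, -0.0030, -0.0035, -0.0087, -0.387],
[0.0024, -0.0030, -0.0035, -0.0087, -0.435],
[ 5.06669965e-01 -8.08000000e-02  1.60300629e-01  9.00000000e+01
  2.40000000e-02]
```

View pics/s9.png

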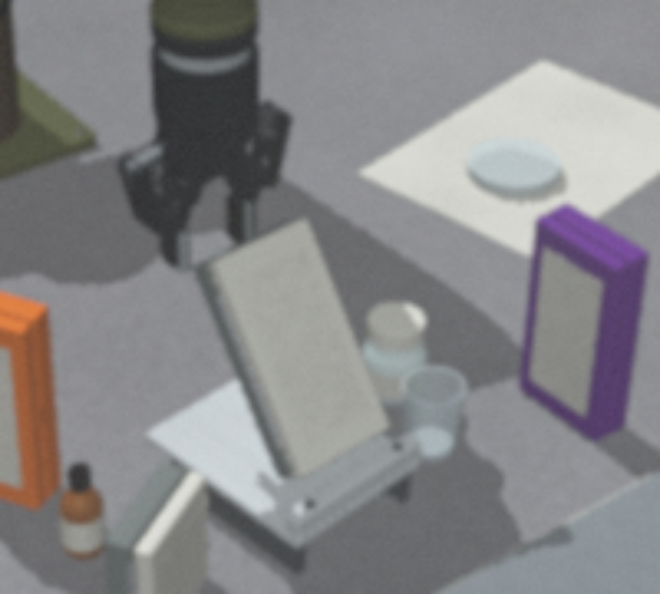

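move_arm(motion=[[0.0023,-0.004,-0.0031,-0.0087,0.095],[0.0015,-0.003,-0.0032,-0.0087,0.047],[0.0016,-0.003,-0.0033,-0.0087,0.0],[0.0017,-0.003,-0.0033,-0.0087,-0.05],[0.0018,-0.003,-0.0033,-0.0087,-0.098],[0.0018,-0.003,-0.0033,-0.0087,-0.146],[0.0019,-0.003,-0.0034,-0.0087,-0.194],[0.002,-0.003,-0.0034,-0.0087,-0.242],[0.0021,-0.003,-0.0034,-0.0087,-0.291],[0.0022,-0.003,-0.0034,-0.0087,-0.339],[0.0023,-0.003,-0.0035,-0.0087,-0.387],[0.0024,-0.003,-0.0035,-0.0087,-0.435]])

```text
time_s: 12.1
tcp_pos: [0.5029, -0.04, 0.2331]
eef_rot: [0.526, 0.473, 0.526, -0.473]
force: [-1.8, -1.3, 0.7]
width: 0.29
```

Run:
```python
from h import *
lean("s10")
c,tz,phi,w=Cnow();print(c,tz,phi,w)
lin=lambda a,b,n=12:np.linspace(a,b,n+1)[1:]
H=.619
th=np.radians(lin(41,49,12))
rows=np.c_[H-.17*np.sin(th)-.0005,lin(c[1],c[1],12),.04+.17*np.cos(th)-lin(.008,.008,12),lin(phi,phi,12),lin(w,.024,12)]
plan(rows,(c[0],c[1],tz,phi,w)); print(rows[-1])
```

```text
plane pts 1583 of 2346 lean 39.55 yaw 3.92 c [ 0.5961 -0.0266  0.1305]
heel along box x 0.6209358643778444 E (np.float64(0.5127), np.float64(0.1711)) uvrange [ 0.541 -0.072  0.068] [0.653 0.021 0.195]
tcp along box x 0.4988
[ 0.50659774 -0.0809115 ] 0.1602529494720775 89.96210362798935 0.024197719080001515
[0.0042, -0.0037, -0.0000, 0.0000, -0.431],
[0.0044, -0.0049, -0.0000, 0.0000, -0.431],
[0.0045, -0.0048, -0.0000, 0.0000, -0.432],
[0.0045, -0.0048, -0.0000, 0.0000, -0.432],
[0.0046, -0.0047, -0.0000, 0.0000, -0.433],
[0.0046, -0.0047, -0.0000, 0.0000, -0.433],
[0.0047, -0.0046, -0.0000, 0.0000, -0.433],
[0.0047, -0.0046, -0.0000, 0.0000, -0.434],
[0.0048, -0.0045, -0.0000, 0.0000, -0.434],
[0.0048, -0.0045, -0.0000, 0.0000, -0.435],
[0.0049, -0.0044, -0.0000, 0.0000, -0.435],
[0.0049, -0.0044, -0.0000, 0.0000, -0.435],
[ 4.90199371e-01 -8.09114996e-02  1.43530035e-01  8.99621036e+01
  2.40000000e-02]
```

View pics/s10.png

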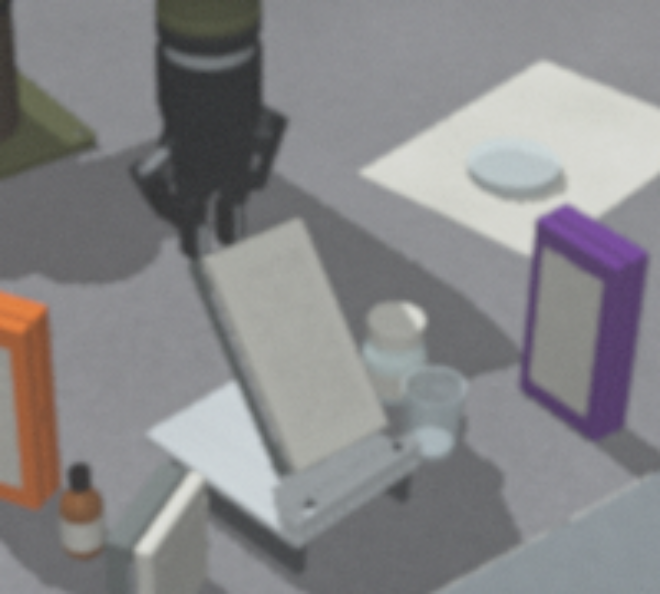

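move_arm(motion=[[0.0042,-0.004,0,0,-0.435],[0.0044,-0.0049,0,0,-0.435],[0.0045,-0.0048,0,0,-0.435],[0.0045,-0.0048,0,0,-0.435],[0.0046,-0.0047,0,0,-0.435],[0.0046,-0.0047,0,0,-0.435],[0.0047,-0.0046,0,0,-0.435],[0.0047,-0.0046,0,0,-0.435],[0.0048,-0.0045,0,0,-0.435],[0.0048,-0.0045,0,0,-0.435],[0.0049,-0.0044,0,0,-0.435],[0.0049,-0.0044,0,0,-0.435]])

```text
time_s: 13.15
tcp_pos: [0.4865, -0.0416, 0.2161]
eef_rot: [0.526, 0.473, 0.526, -0.473]
force: [-2.5, -0.8, 1.1]
width: 0.284
```

Run:
```python
from h import *
lean("s11")
c,tz,phi,w=Cnow();print(c,tz,phi,w,pose()[0]["force"])
```

```text
plane pts 1587 of 2338 lean 47.87 yaw 2.92 c [ 0.5861 -0.0277  0.1247]
heel along box x 0.6238677826288693 E (np.float64(0.4978), np.float64(0.154)) uvrange [ 0.521 -0.073  0.068] [0.649 0.019 0.182]
tcp along box x 0.4834
[ 0.48995756 -0.08111923] 0.14295150604659057 90.01477774769143 0.023872397922633484 [-1.86445698 -0.32243262  0.06596333]
```

View pics/s11.png

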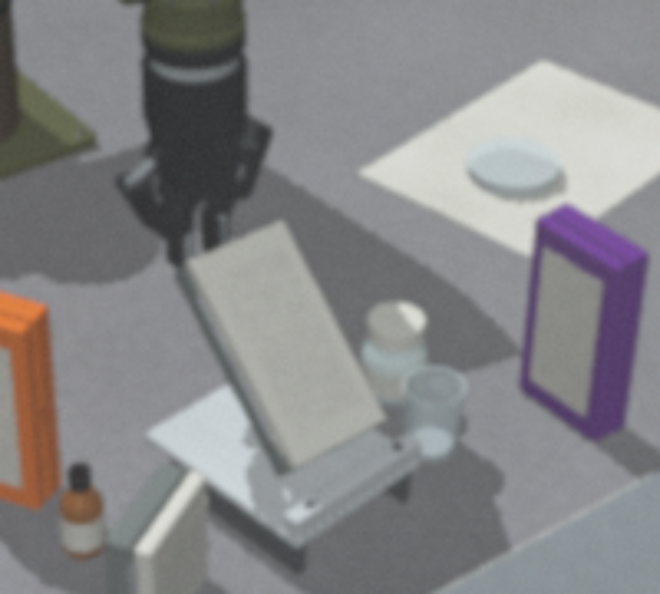

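```bash
cat >> h.py <<'E'
def rect(tag,zmin=.06,T=120):
    """rectangle of white face, from saved frame, in plane coords -> corners"""
    d=np.load(tag+".npy");p=np.load(tag+"_rgb.npy");W=cloud("scene",d)
    x,y,z=np.moveaxis(W,-1,0)
    m=(d>0)&(p.min(2)>T)&(x>.38)&(x<.72)&(y>-.12)&(y<.06)&(z>zmin)&(z<.23)
    k,l,st,_=cv2.connectedComponentsWithStats(m.astype(np.uint8));i=1+st[1:,4].argmax();q=W[l==i]
    c=np.median(q,0)
    for _ in range(6):
        k=q[abs((q-c)@n)<.004] if _ else q
        c=k.mean(0);n=np.linalg.svd(k-c,full_matrices=False)[2][2];n*=np.sign(n[2])
    v=np.array([0,1,0])-n*n[1];v/=np.linalg.norm(v);u=np.cross(v,n) # u ~ +x/down-slope
    ab=np.c_[(k-c)@u,(k-c)@v].astype(np.float32);r=cv2.minAreaRect(ab);P=cv2.boxPoints(r)
    C=c+P[:,:1]*u+P[:,1:]*v
    print("rect",np.round(r[1],4),round(r[2],2),"lean",np.degrees(np.arcsin(n[2])).round(2));
    C=C[np.argsort(C[:,0])];print("corners(top end first)",C.round(4).tolist())
    t=(C[0]+C[1])/2;f=(C[2]+C[3])/2;print("top mid",t.round(4),"foot mid",f.round(4),"long-axis yaw",np.degrees(np.arctan2(f[1]-t[1],f[0]-t[0])).round(2))
E
python3 - <<'E'
from h import *
for t in("s7","s8","s9","s10","s11"):print(t);rect(t)
E
```

```text
s7
rect [0.1675 0.0913] 2.87 lean 24.83
corners(top end first) [[0.5807, 0.0149, 0.2114], [0.5903, -0.0759, 0.2108], [0.6505, 0.0233, 0.0594], [0.6602, -0.0675, 0.0588]]
top mid [ 0.5855 -0.0305  0.2111] foot mid [ 0.6553 -0.0221  0.0591] long-axis yaw 6.82
s8
rect [0.1688 0.0911] 2.67 lean 33.43
corners(top end first) [[0.5566, 0.014, 0.2026], [0.5651, -0.0767, 0.2032], [0.6492, 0.0219, 0.0617], [0.6578, -0.0689, 0.0623]]
top mid [ 0.5609 -0.0313  0.2029] foot mid [ 0.6535 -0.0235  0.062 ] long-axis yaw 4.84
s9
rect [0.1693 0.0908] 2.26 lean 35.04
corners(top end first) [[0.5526, 0.0149, 0.2003], [0.5597, -0.0756, 0.2009], [0.6496, 0.0216, 0.0616], [0.6567, -0.0689, 0.0623]]
top mid [ 0.5562 -0.0303  0.2006] foot mid [ 0.6532 -0.0237  0.062 ] long-axis yaw 3.92
s10
rect [0.1688 0.0902] 1.43 lean 39.8
corners(top end first) [[0.5406, 0.0176, 0.194], [0.5448, -0.0725, 0.1946], [0.6486, 0.0218, 0.0643], [0.6528, -0.0683, 0.0649]]
top mid [ 0.5427 -0.0275  0.1943] foot mid [ 0.6507 -0.0233  0.0646] long-axis yaw 2.23
s11
rect [0.1687 0.0908] 1.96 lean 47.99
corners(top end first) [[0.521, 0.0161, 0.1811], [0.5249, -0.0746, 0.1809], [0.6462, 0.0219, 0.0682], [0.6502, -0.0688, 0.068]]
top mid [ 0.523  -0.0292  0.181 ] foot mid [ 0.6482 -0.0235  0.0681] long-axis yaw 2.64
```

move_arm(motion=[[0.006,-0.0055,0.0015,0,-0.435],[0.0061,-0.0054,0.0015,0,-0.435],[0.0062,-0.0053,0.0015,0,-0.435],[0.0063,-0.0052,0.0015,0,-0.435],[0.0064,-0.0051,0.0015,0,-0.435],[0.0065,-0.005,0.0015,0,-0.435],[0.0066,-0.0049,0.0015,0,-0.435],[0.0067,-0.0048,0.0015,0,-0.435],[0.0068,-0.0047,0.0015,0,-0.435],[0.0069,-0.0046,0.0015,0,-0.435],[0.007,-0.0045,0.0015,0,-0.435],[0.007,-0.0045,0.0015,0,-0.435]])

```text
time_s: 14.2
tcp_pos: [0.4693, -0.0491, 0.1925]
eef_rot: [0.526, 0.473, 0.526, -0.473]
force: [-1.0, -0.8, -0.4]
width: 0.285
```

```bash
cat >> h.py <<'E'
def look(tag):
    p,d=robot.read_camera("scene");cv2.imwrite(f"pics/{tag}.png",cv2.resize(p[160:340,220:420,::-1],(660,594)));np.save(tag+".npy",d);np.save(tag+"_rgb.npy",p)
    rect(tag)
    s,pp,R,a=pose();w=s["width"]*.085;print("t",s["time_s"],"tcp",pp.round(4),"psi",a.round(2),"front",(pp+.011*R[:,1])[:2].round(4),"tip z",(pp[2]-hw(w)).round(4),"F",s["force"].round(1))
E
python3 - <<'E'
from h import *
look("s12")
E
```

```text
rect [0.1696 0.0912] 4.89 lean 59.52
corners(top end first) [[0.4946, 0.008, 0.1582], [0.5033, -0.0828, 0.1577], [0.6401, 0.0224, 0.0722], [0.6488, -0.0684, 0.0717]]
top mid [ 0.499  -0.0374  0.158 ] foot mid [ 0.6444 -0.023   0.072 ] long-axis yaw 5.67
t 14.25 tcp [ 0.4689 -0.0491  0.192 ] psi -83.92 front [ 0.4798 -0.0479] tip z 0.1193 F [-1.2 -1.2 -2.9]
```

View pics/s12.png

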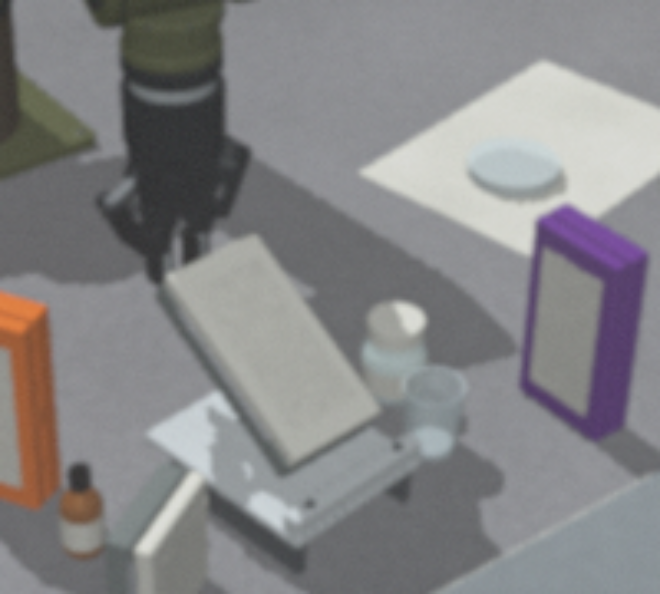

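move_arm(motion=[[0.008,-0.0043,0,0,-0.435],[0.0081,-0.0042,0,0,-0.435],[0.0082,-0.0041,0,0,-0.435],[0.0083,-0.004,0,0,-0.435],[0.0083,-0.0039,0,0,-0.435],[0.0084,-0.0038,0,0,-0.435],[0.0084,-0.0037,0,0,-0.435],[0.0085,-0.0035,0,0,-0.435],[0.0086,-0.0034,0,0,-0.435],[0.0086,-0.0033,0,0,-0.435],[0.0087,-0.0031,0,0,-0.435],[0.0087,-0.003,0,0,-0.435]])

```text
time_s: 15.25
tcp_pos: [0.4561, -0.0504, 0.1623]
eef_rot: [0.526, 0.473, 0.526, -0.473]
force: [-0.3, -1.3, -0.5]
width: 0.279
```

Run:
```python
from h import *
look("s13")
```

```text
rect [0.1705 0.091 ] 4.8 lean 70.83
corners(top end first) [[0.4754, 0.0063, 0.1306], [0.4835, -0.0843, 0.1307], [0.6358, 0.0206, 0.0746], [0.6439, -0.0701, 0.0747]]
top mid [ 0.4795 -0.039   0.1306] foot mid [ 0.6399 -0.0248  0.0746] long-axis yaw 5.08
t 15.3 tcp [ 0.4557 -0.0503  0.1617] psi -83.92 front [ 0.4667 -0.0492] tip z 0.089 F [-1.3  0.1 -1.5]
```

View pics/s13.png

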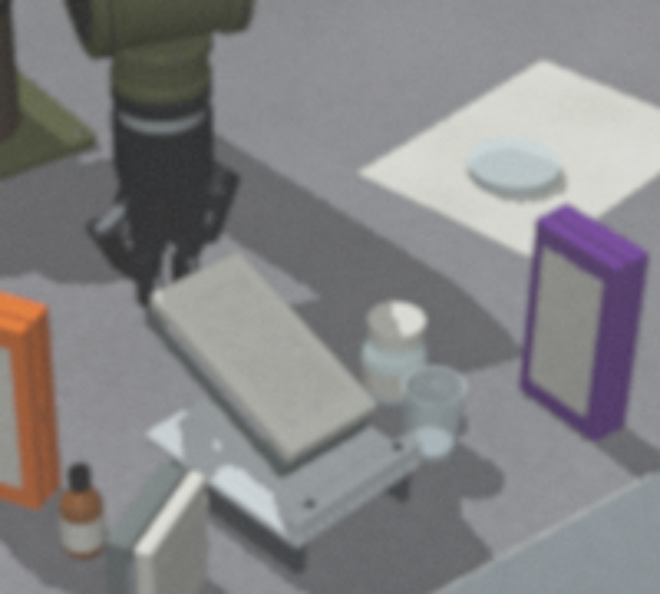

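move_arm(motion=[[0.0076,-0.0015,0,0,-0.435],[0.0076,-0.0014,0,0,-0.435],[0.0076,-0.0013,0,0,-0.435],[0.0076,-0.0012,0,0,-0.435],[0.0076,-0.0011,0,0,-0.435],[0.0076,-0.001,0,0,-0.435],[0.0076,-0.0009,0,0,-0.435],[0.0076,-0.0008,0,0,-0.435],[0.0076,-0.0007,0,0,-0.435],[0.0076,-0.0006,0,0,-0.435],[0.0076,-0.0005,0,0,-0.435],[0.0076,-0.0004,0,0,-0.435]])

```text
time_s: 16.3
tcp_pos: [0.4528, -0.0508, 0.135]
eef_rot: [0.526, 0.473, 0.526, -0.473]
force: [0.9, 0.4, 0.8]
width: 0.283
```

Run:
```python
from h import *
look("s14")
```

```text
rect [0.1768 0.0907] 6.3 lean 89.67
corners(top end first) [[0.456, 0.0024, 0.0776], [0.4659, -0.0877, 0.0771], [0.6317, 0.0218, 0.0773], [0.6417, -0.0683, 0.0768]]
top mid [ 0.4609 -0.0426  0.0774] foot mid [ 0.6367 -0.0232  0.077 ] long-axis yaw 6.3
t 16.35 tcp [ 0.4525 -0.0507  0.1345] psi -83.92 front [ 0.4634 -0.0495] tip z 0.0618 F [-0.2  0.6 -0.8]
```

View pics/s14.png

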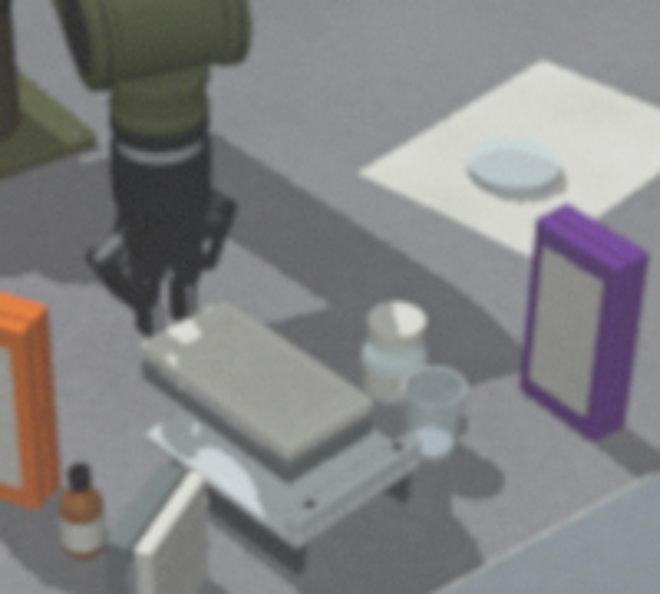

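The box slipped down faster than the finger did in this last second and is now lying flat. It's white side up with the foot still off the stop. Next I'll back off, widen the fingers, centre them on the top end and square them to the stop.

move_arm(motion=[[0,-0.012,0,0,-0.435],[0,-0.012,0,0,-0.3],[0,-0.01,0,-0.017,-0.1],[0,0,-0.008,-0.017,0.05],[0.01,0,-0.008,0,0.18],[0.015,0,-0.007,0,0.18],[0.015,0,0,0,0.18],[0.01,0,0,0,0.18],[0,0,0,0,0.18],[0,0,0,0,0.18]])

```text
time_s: 17.18
tcp_pos: [0.4416, -0.0449, 0.1197]
eef_rot: [0.532, 0.466, 0.532, -0.466]
force: [0.4, -0.2, -0.1]
width: 0.59
```

Run:
```python
from h import *
look("s15")
p,d=robot.read_camera("top");cv2.imwrite("pics/top15.png",cv2.resize(p[110:290,230:450,::-1],(720,589)));np.save("top15.npy",d);np.save("top15_rgb.npy",p)
W=cloud("top",d);x,y,z=np.moveaxis(W,-1,0)
m=((d>0)&(abs(z-.076)<.007)&(x>.44)&(x<.68)&(y>-.12)&(y<.05)).astype(np.uint8)
k,l,s,_=cv2.connectedComponentsWithStats(m);i=1+s[1:,4].argmax();q=W[l==i];r=cv2.minAreaRect(q[:,:2].astype(np.float32));print(s[i],r,cv2.boxPoints(r))
```

```text
rect [0.1754 0.0925] 7.4 lean 89.77
corners(top end first) [[0.4583, 0.0013, 0.0776], [0.4702, -0.0905, 0.0775], [0.6322, 0.0239, 0.077], [0.6441, -0.0679, 0.0768]]
top mid [ 0.4643 -0.0446  0.0776] foot mid [ 0.6382 -0.022   0.0769] long-axis yaw 7.4
t 17.2333 tcp [ 0.4418 -0.045   0.12  ] psi -82.39 front [ 0.4527 -0.0436] tip z 0.0504 F [ 0.2  0.5 -1.4]
[ 321  197   45   66 2065] ((0.5650345683097839, -0.032897647470235825), (0.13892173767089844, 0.08819392323493958), 6.36879301071167) [[ 0.4911108   0.00322204]
 [ 0.50089395 -0.0844276 ]
 [ 0.63895833 -0.06901734]
 [ 0.6291752   0.0186323 ]]
```

View pics/s15.png

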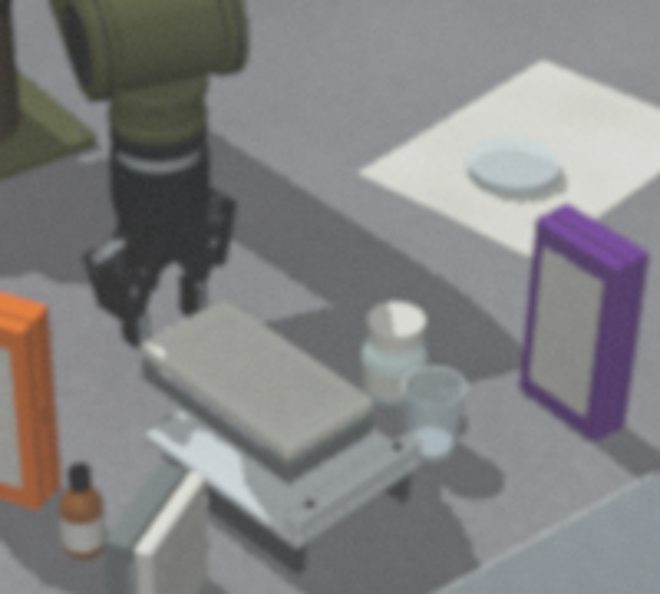

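View pics/top15.png

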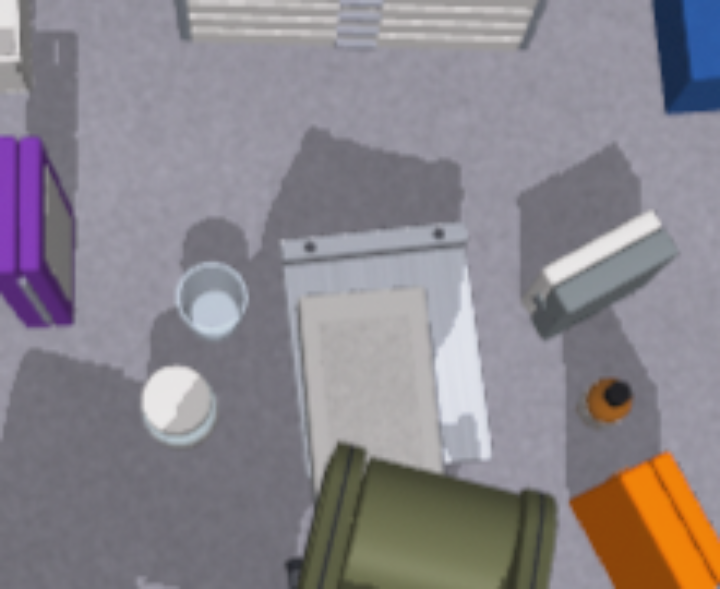

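move_arm(motion=[[0,0.01,0,0,0.18],[0,0.01,0,0,0.18],[0,0.01,0,0,0.18],[0,0.01,0,0,0.18],[0,0.01,0,0,0.18],[0,0.01,0,0,0.18],[0,0.01,0,0,0.18],[0,0.01,0,0,0.18],[0,0.01,0,0,0.18],[0,0.01,0,0,0.18],[0,0.01,0,0,0.18],[0,0.004,0,0,0.18]])

```text
time_s: 18.28
tcp_pos: [0.4762, -0.0404, 0.1202]
eef_rot: [0.532, 0.466, 0.532, -0.466]
force: [-5.5, -0.5, 3.5]
width: 0.591
```

```bash
cat >> h.py <<'E'
def top(tag):
    p,d=robot.read_camera("top");cv2.imwrite(f"pics/{tag}.png",cv2.resize(p[130:260,280:420,::-1],(640,594)));np.save(tag+".npy",d)
    W=cloud("top",d);x,y,z=np.moveaxis(W,-1,0)
    m=((d>0)&(abs(z-.076)<.006)&(x>.44)&(x<.68)&(y>-.12)&(y<.05)).astype(np.uint8)
    k,l,s,_=cv2.connectedComponentsWithStats(m);i=1+s[1:,4].argmax();q=W[l==i];r=cv2.minAreaRect(q[:,:2].astype(np.float32));P=cv2.boxPoints(r);P=P[P[:,0].argsort()]
    f=P[2:].mean(0);e=np.array([.9912,.1323]);print("top cam rect",np.round(r[1],4),round(r[2],2),"foot",f.round(4),"along",(f@e).round(4),"front along",((pose()[1]+.011*pose()[2][:,1])[:2]@e).round(4))
E
python3 - <<'E'
from h import *
look("s16");top("top16")
E
```

```text
rect [0.1739 0.0903] 8.5 lean 89.71
corners(top end first) [[0.4815, 0.0043, 0.0773], [0.4949, -0.085, 0.0768], [0.6535, 0.03, 0.0772], [0.6669, -0.0593, 0.0767]]
top mid [ 0.4882 -0.0404  0.0771] foot mid [ 0.6602 -0.0147  0.0769] long-axis yaw 8.5
t 18.3333 tcp [ 0.4762 -0.0403  0.1201] psi -82.38 front [ 0.4871 -0.0389] tip z 0.0505 F [-0.8  0.8  0.8]
top cam rect [0.1158 0.0882] 7.84 foot [ 0.6566 -0.0172] along 0.6486 front along 0.4776
```

View pics/top16.png

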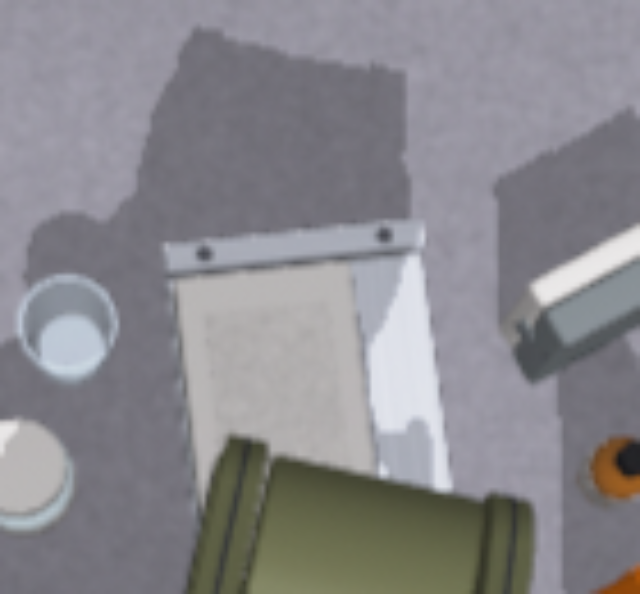

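move_arm(motion=[[0,0.004,0,0,0.18],[0,0.004,0,0,0.18],[0,0.004,0,0,0.18],[0,0.004,0,0,0.18],[0,0.003,0,0,0.18],[0,0,0,0,0.18]])

```text
time_s: 18.88
tcp_pos: [0.4816, -0.0397, 0.1201]
eef_rot: [0.532, 0.466, 0.532, -0.466]
force: [-1.0, 0.2, -0.4]
width: 0.588
```

Run:
```python
from h import *
look("s17");top("top17")
```

```text
rect [0.1717 0.0927] 7.98 lean 89.57
corners(top end first) [[0.4875, 0.0065, 0.0773], [0.5004, -0.0852, 0.0766], [0.6576, 0.0304, 0.0775], [0.6705, -0.0614, 0.0768]]
top mid [ 0.494  -0.0394  0.077 ] foot mid [ 0.6641 -0.0155  0.0771] long-axis yaw 7.98
t 18.9333 tcp [ 0.4816 -0.0397  0.1201] psi -82.39 front [ 0.4925 -0.0382] tip z 0.0505 F [-0.4  0.5  0.5]
top cam rect [0.1147 0.0874] 7.6 foot [ 0.6623 -0.0175] along 0.6541 front along 0.4831
```

move_arm(motion=[[0,0.003,0,0,0.18],[0,0.003,0,0,0.18]])

```text
time_s: 19.15
tcp_pos: [0.4828, -0.0395, 0.1201]
eef_rot: [0.532, 0.465, 0.532, -0.466]
force: [-6.8, -1.0, 5.7]
width: 0.593
```

move_arm(motion=[[0,0.003,0,0,0.18],[0,0,0,0,0.18]])

```text
time_s: 19.32
tcp_pos: [0.483, -0.0395, 0.1202]
eef_rot: [0.531, 0.465, 0.533, -0.467]
force: [-8.5, -1.6, 6.7]
width: 0.592
```

move_arm(motion=[[0,0.003,0,0,0.18],[0,0,0,0,0.18]])

```text
time_s: 19.48
tcp_pos: [0.4831, -0.0395, 0.1201]
eef_rot: [0.531, 0.464, 0.534, -0.467]
force: [-12.7, -1.6, 10.0]
width: 0.591
```

The box is against the stop: force rises while the tool no longer advances. I'll back off and check.

move_arm(motion=[[0,-0.005,0,0,0.18],[0,-0.01,0,0,0.18],[0,-0.03,0,0,0.18],[0,-0.06,0,0,0.18],[0,-0.08,0,0,0.18],[-0.1,-0.08,0,0,0.18],[-0.12,0,0,0,0.18],[-0.12,0,0,0,0.18],[-0.12,-0.05,0,0,0.18],[-0.1,-0.05,0,0,0.18],[0,0,0,0,0.18],[0,0,0,0,0.18]])

```text
time_s: 20.48
tcp_pos: [0.3768, -0.054, 0.2909]
eef_rot: [0.534, 0.467, 0.53, -0.465]
force: [0.3, 0.9, -0.1]
width: 0.59
```

Run:
```python
from h import *
look("s18");top("top18")
p,d=robot.read_camera("scene");cv2.imwrite("pics/scene18.png",p[:,:,::-1])
p,d=robot.read_camera("top");cv2.imwrite("pics/top18f.png",p[:,:,::-1])
```

```text
rect [0.1721 0.0905] 7.48 lean 89.89
corners(top end first) [[0.489, 0.0077, 0.0773], [0.5008, -0.082, 0.0774], [0.6597, 0.0301, 0.077], [0.6715, -0.0596, 0.077]]
top mid [ 0.4949 -0.0372  0.0773] foot mid [ 0.6656 -0.0147  0.077 ] long-axis yaw 7.48
t 20.5333 tcp [ 0.3763 -0.0538  0.2888] psi -82.4 front [ 0.3872 -0.0524] tip z 0.2192 F [-0.6  0.7 -1. ]
top cam rect [0.1697 0.0882] 7.64 foot [ 0.6633 -0.0166] along 0.6553 front along 0.3766
```

View pics/top18.png

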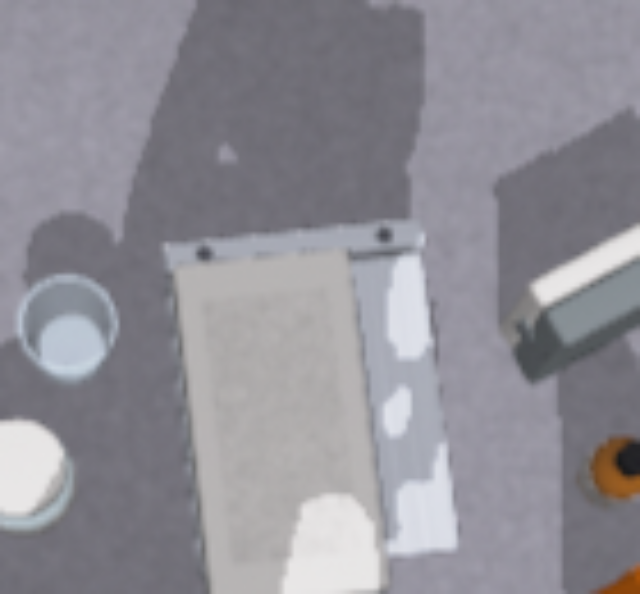

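View pics/s18.png

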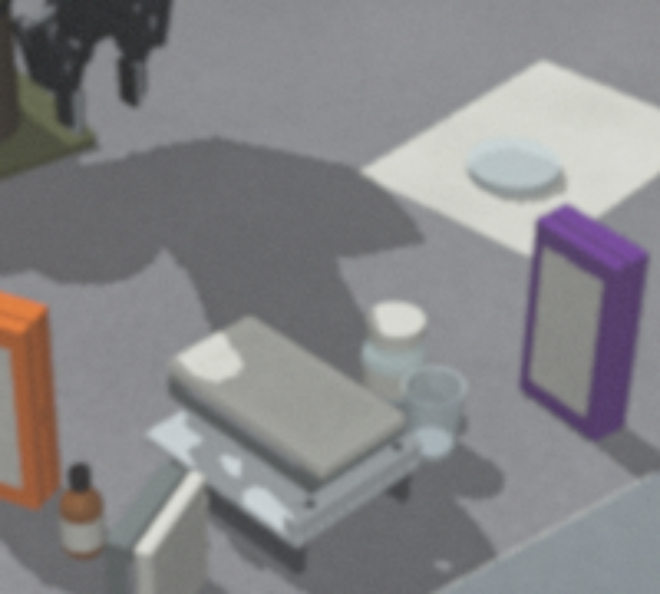

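View pics/top18f.png

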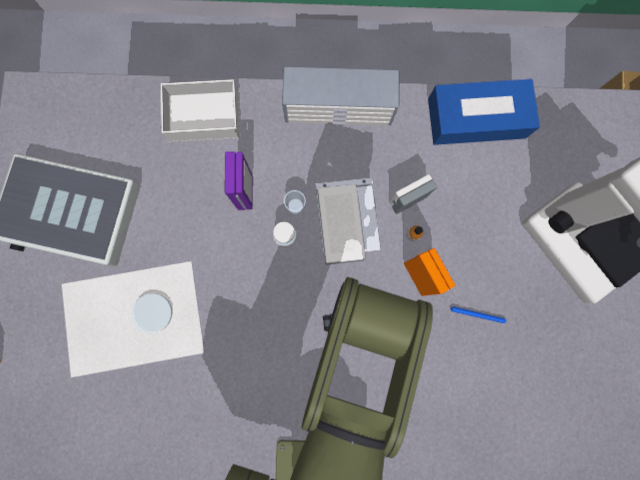

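The top view shows the box lying flat at (342,222), with its foot edge against the stop bar at (345,183). All bystanders are at their starting pixels. I'm handing in.

```bash
python3 -c "
from plant import robot
print(robot.hand_in())"
```

```text
the job is handed in; nothing more can be done
None
```

The box lies flat on its back on the stand with the white lid up, and its foot end is against the stop bar. However, the last part of the lowering was not fully held. I handed in after about 20.6 s.

**How it was done:** I straddled the box loosely with the fingers, tipped it with the far finger and caught it on the near one at about 18° of lean. I then moved both fingers to the robot's side and let it down along the arc. Finally I pushed it by its top end to the stop.

**Last checks:**
- **Against the stop:** the foot measured 0.655 m along the stand, matching the stop face at 0.655 m. The box's yaw was 7.6°, the same as the stand's. While I pressed, the force rose to about 13 N and the tool stopped advancing.
- **Level:** the lid face was at about 0.077 m and within 0.5° of flat.
- **Bystanders:** all were at their starting places in the top picture, and the robot was clear of everything.

**Not clean:**
- **Possible drop at the end:** at 71° of lean the box was still on the fingers. One second later it was flat, while the fingertips were still 22 mm above the plate. So it slid down the fingers or dropped by itself over the last part. I did not see how fast it landed.
- **Off-centre sideways:** the box sits about 20 mm to the left of the stand's centre line, having started about 14 mm off. By my measurement it is still fully on the plate, with about 1.5 mm to spare at the left edge. I did not correct this because the task did not ask for it.

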